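# Find a rotor's heavy side by feel

### The job

Three look-alike rotors stand on balancing stands. One side of the middle-sized one is heavier, though nothing shows which: feel for it by turning that rotor to and fro, then bring the heavy side straight down and finish still gripping the rotor there, at rest. Leave the other two rotors and the things lying about as they are.

Things in the scene. Friction and masses are not known exactly. Their poses are not given: they have to be found in the camera images.
- small_hub (a point): centre of the smallest of three look-alike metal rotors: a solid upright disc, diameter 128 mm, 16 mm thick, on a level axle 105 mm above the table. The point is on the axle, half-way through the disc, and does not turn: x lies along the axle from the disc to the post behind it, z is up. The rim's upper half is free on both faces, to be pinched across its thickness from above.
- mid_hub (a point): centre of the middle-sized of three look-alike metal rotors: a solid upright disc, diameter 144 mm, 16 mm thick, on a level axle 105 mm above the table. The point is on the axle, half-way through the disc, and does not turn: x lies along the axle from the disc to the post behind it, z is up. The rim's upper half is free on both faces, to be pinched across its thickness from above.
- large_hub (a point): centre of the largest of three look-alike metal rotors: a solid upright disc, diameter 160 mm, 16 mm thick, on a level axle 105 mm above the table. The point is on the axle, half-way through the disc, and does not turn: x lies along the axle from the disc to the post behind it, z is up. The rim's upper half is free on both faces, to be pinched across its thickness from above.
- mid (a joint): turn angle of the middle-sized rotor, rad: 0 with its index dot at the top, growing as the top moves toward the hub's -y axis; over a full turn free either way. A dragging seal of about 0.24 N m, equal both ways, holds it wherever it is left. At 62 mm from the axle that is about 4 N; pinching pads that turn against the disc add some, also equal both ways.
- small_mark (a point): the dark index dot (7 mm) on the front face of the 128 mm rotor, 57 mm from the axle; turns with the disc; this rotor is to be left alone
- mid_mark (a point): the dark index dot (7 mm) on the front face of the 144 mm rotor, 65 mm from the axle; turns with the disc; shows nothing of the heavy side
- large_mark (a point): the dark index dot (7 mm) on the front face of the 160 mm rotor, 73 mm from the axle; turns with the disc; this rotor is to be left alone
- mid_stand: grey bolted-down stand of the middle-sized rotor (all stands alike): base 90 x 110 x 14 mm; 15 mm behind the disc a bearing housing of 30 mm diameter round the axle, with a post below; hub bosses of 24 mm diameter stand 4 mm proud of the disc. Origin on the table below the hub centre
- mid_axle (a point): centre of the middle-sized rotor on its axle, turning with the disc. An eccentric weight sealed in the disc adds 0.15 to 0.21 N m times the sine of the heavy side's angle from straight down, pulling the heavy side down: 2.5 to 3.4 N at 62 mm radius. It lies anywhere, differs every time, and starts at least 0.6 rad from the bottom.
- marker_0: marker pen, 131 mm long, lying; bystander on the table, origin at its underside
- oring_tin: round open tin, 68 mm wide, 22 mm high; bystander on the table, origin at its underside
- oring_pick: pick tool, 157 mm long, lying; bystander on the table, origin at its underside
- tape_measure: tape measure, 65 mm high; bystander on the table, origin at its underside
- gauge: ring gauge with a handle, 129 mm long, 14 mm high; bystander on the table, origin at its underside
- cap: open ring-shaped plastic cap, 64 mm wide, 28 mm high; bystander on the table, origin at its underside

How it is judged (in metres and radians):
On the way, in this order (a step that is already met when the one before it is completed fails the run):
1. the middle-sized rotor is gripped (contact force between the fingers and mid above 2 N), for 0.2 s.
2. its heavy side has been brought straight down in the grip (z of slug in the frame of mid_hub below -0.0429901 m and contact force between the fingers and mid above 2 N), for 0.2 s.
At the end, for the whole second after the job is handed in: The middle-sized rotor's heavy side points straight down within 0.30 rad (17 degrees), the rotor is at rest and the fingers still grip it with more than 2 N (all of step 2 and velocity of joint mid between -0.05 and 0.05 rad/s); the arm keeps its last pose, push and grip.
It fails at once if the small rotor is turned (its dot moves more than 15 mm) (distance of small_mark from where it was at the start of the episode above 0.015 m).
It fails at once if the large rotor is turned (its dot moves more than 15 mm) (distance of large_mark from where it was at the start of the episode above 0.015 m).
It fails at once if a bystander is shifted more than 30 mm (distance of any of marker_0, oring_tin, oring_pick, tape_measure, gauge, cap from where it was at the start of the episode above 0.03 m).
It also fails if it takes over 72 s, if anything falls off the work surface, if the arm or the gripper's body presses on something with over 40 N, if the wrist force passes 120 N, or if a joint passes its speed limit or range.

### The arm

A 6-joint arm with a two-finger parallel gripper is mounted at the origin on the work surface; the furniture and walls round the work are solid. World frame = base frame: x ahead of the robot, y to its left, z up, the work surface at z = 0. Lengths are in mm, angles in rad, forces in N, time in s.
With the tool pointing down it reaches from about 350 to 975 mm from the base axis. Payload 7.1 kg.
Tool frame: the origin (TCP) lies at the very end of the fingers, on their centre line; the grasp point (between the pads) lies 19 mm behind it; z points along the fingers, y is the direction in which the jaws open and shut (so a half turn about z gives the same grasp; the last joint's range is limited). The gripper opens to 88 mm and grips with 3 to 60 N. Pads are 20 mm wide; open, the fingers measure 115 mm over their backs; the gripper's body (75 mm by 178 mm) begins 61 mm behind the grasp point.
Start: joints at [1.292, 0.423, 1.63, -0, 1.089, -0.019], TCP at [160.523, 604.017, 194.275] pointing down, gripper open.
Joint ranges: [-3, 3], [-0.9, 2.11], [0.09, 2.58], [-1.31, 4.45], [0.11, 2.69], [-2.54, 2.54]. Speed limits (rad/s): [2.39, 2.39, 3.01, 3.14, 3.14, 3.14].

### API

Orientations are given as a rotation vector (axis times angle).
In Python, from workcell import * gives the robot as it stands.
- The arm moves only by the tool play_rows, never from a script. Its argument "plan" is text: rows parted by semicolons, each of 7 numbers parted by spaces: the finger opening in cm, from 0 to 8.78, then the shift along the tool's x, y, z in cm, then the turn, a rotation vector about the tool's x, y, z in degrees. A call has 1 to 20 rows; each row shifts and turns the commanded pose from where the row before left it, along the tool's axes as they then stand; what a row does not reach is not made up. A row lasts 1/8 s, in which the tool goes at most 62.5 mm and 10.7 degrees, less where a joint would pass 70% of its speed; a pose out of reach is approached as far as the arm can. A call is refused whole if a number of a shift passes 6.25 or a number of a turn 10.7, either way. A call with a gripper value outside its range is refused whole. The fingers move at their own pace and stop on an object; the grip force is fixed at half the most. Time passes only in rows, so rows that do not move let the fingers close. It gives the time, the measured TCP pose, the force and the opening at its end, in the units of the state.
- get_obs(): the state, without advancing time (a new reading comes with each control period).
- get_image(name): name is "scene" or "side" or "wrist"; returns a dict with "pixels" (384x512x3 uint8, red, green, blue), "range_z" (384x512 float32, mm along the optical axis (not along the pixel's ray), 0 where there is no reading), "fx", "fy", "cx", "cy" (pixels), "eye" and "attitude" of the camera in the world. Camera axes: x right, y down, z forward; pixel columns grow to the right and rows downward; lengths in mm; the calibration is good to about 2 mm. A picture is of the moment at which its call begins.
- close_job(): hands the job in, once; it reports no verdict.
The state is a dict: "t": time; "qpos": joint angles; "qvel": joint speeds; "joint_torque": joint torques, N m; "ee_pos": TCP position; "orientation": TCP orientation; "ft_force": force on the tool from outside, world axes, zero at the start; "moment": the same for the moment, N m; "width": finger opening in mm.
Only numpy, scipy, OpenCV 4.12 (cv2) and the standard library are available. Lean on these libraries where they do the work, as an engineer would, in place of code of your own. Each camera call takes 0.05 s, during which the arm holds its last target. There are 200 camera calls.

## Working session

There is one attempt and no reset: what is moved stays moved. The work goes in short steps, Python scripts to look and compute and a tool call to move; the robot and the scene stay as the last step left them, time stands still between calls to the robot, and variables do not carry over. Pictures are saved under pics/ and viewed, about 8 in all and at most 12, crops included, and the job is handed in when it is done.

Besides the shell and the picture viewer there is one more tool, called after "Call:" in YAML: its name, and indented under it one key for each argument. play_rows: Moves the arm, as the interface text tells. Its arguments: {"type":"object","properties":{"plan":{"type":"string"}},"required":["plan"]}

```bash
mkdir -p pics; ls; cat > h.py <<'E'
from workcell import *
import numpy as np, cv2
from scipy.spatial.transform import Rotation as R
def snap(n):
    im=get_image(n); np.savez('/tmp/%s.npz'%n,**im); return im
def att(im):
    a=np.array(im['attitude'],float)
    return a if a.shape==(3,3) else R.from_rotvec(a).as_matrix() if a.size==3 else R.from_quat(a).as_matrix()
def p3(im,u,v,r=None):
    z=float(im['range_z'][int(v),int(u)]) if r is None else r
    return np.array(im['eye'])+att(im)@np.array([(u-im['cx'])/im['fx']*z,(v-im['cy'])/im['fy']*z,z])
def cloud(im):
    v,u=np.mgrid[0:384,0:512]; z=im['range_z']
    c=np.stack([(u-im['cx'])/im['fx']*z,(v-im['cy'])/im['fy']*z,z],-1)
    return c@att(im).T+np.array(im['eye'])
E
python3 - <<'E'
from h import *
for n in('scene','side'):
    im=snap(n); print(n,im['eye'],im['attitude'],im['fx'])
    cv2.imwrite('pics/%s0.png'%n,cv2.resize(im['pixels'][:,:,::-1],(768,576)))
print(get_obs())
E
```

```text
pics
scene [ 185.08891319 -422.23086688  824.78767729] [-2.31937507  0.73125372 -0.2801189 ] 354.6327393177292
side [ 301.10162418 -671.62975216  409.23119854] [-1.92252899  0.23556898 -0.20280063] 392.4900994828882
{'t': 0.1, 'qpos': array([ 1.29198805e+00,  4.23764221e-01,  1.63058792e+00, -1.26543408e-05,
        1.08859427e+00, -1.89563884e-02]), 'qvel': array([ 0.00028659, -0.00291294, -0.00227371,  0.00157288, -0.00022067,
       -0.00045712]), 'joint_torque': array([ 2.69238353e-04, -5.45612669e+01, -2.74324179e+01,  6.45021466e-02,
        1.88300433e-02, -9.24433010e-06]), 'ee_pos': array([160.39307171, 603.5226617 , 193.58966037]), 'orientation': array([-4.06993160e-01, -3.11492608e+00,  2.10542615e-03]), 'ft_force': array([ 0.25832986, -0.298821  ,  0.73717883]), 'moment': array([ 0.02263244,  0.01268788, -0.05654583]), 'width': 88.07192352735528}
```

View pics/scene0.png

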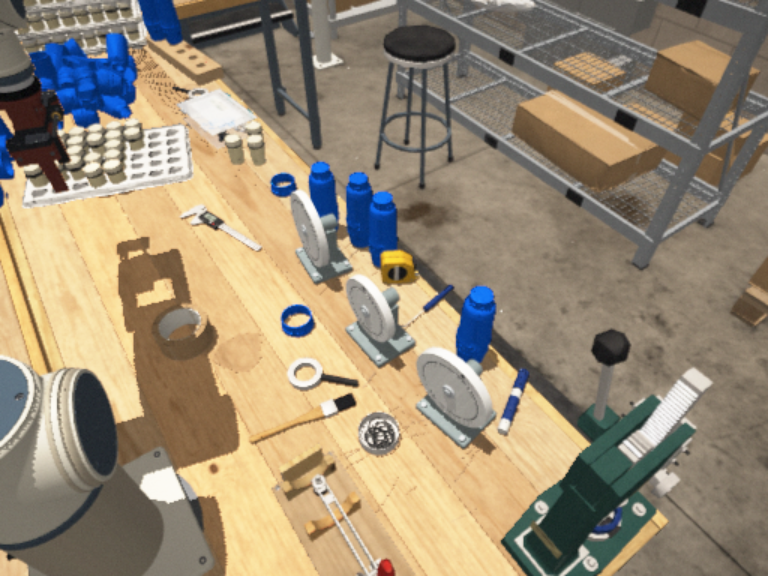

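View pics/side0.png

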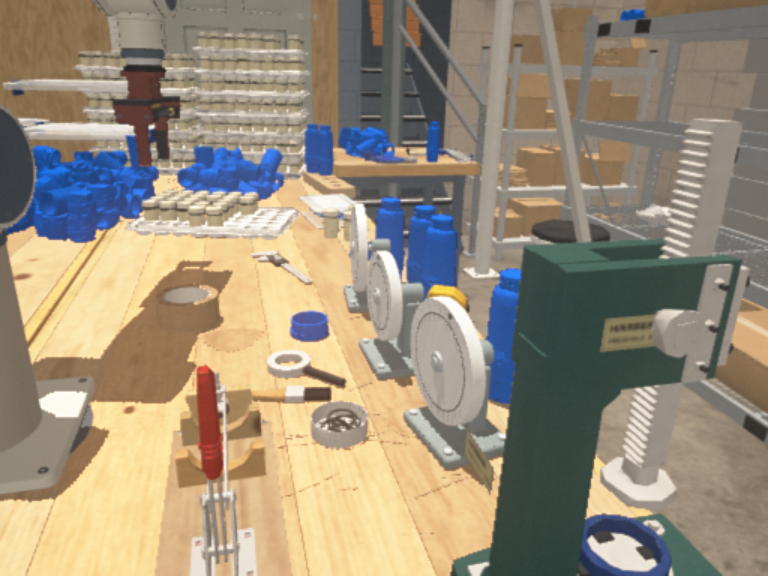

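The scene picture shows three rotors at about (309,230), (372,308) and (456,390). In original pixels that is (206,153), (248,205) and (304,260). Next I'll fit a face plane and circle to each one.

```bash
cat > fit.py <<'E'
from h import *
def disc(im,u,v,verbose=True):
    C=cloud(im); s=p3(im,u,v)
    P=C.reshape(-1,3); ok=im['range_z'].ravel()>0
    near=ok&(np.linalg.norm(P-s,axis=1)<110)&(P[:,2]>25)
    Q=P[near]; rng=np.random.default_rng(0); best=None
    for _ in range(600):
        a=Q[rng.choice(len(Q),3,False)]; n=np.cross(a[1]-a[0],a[2]-a[0]); n[2]=0
        if np.linalg.norm(n)<1e-3: continue
        n/=np.linalg.norm(n); k=abs((Q-a[0])@n)<2.5
        if best is None or k.sum()>best.sum(): best=k
    F=Q[best]; m=F.mean(0); e=np.linalg.svd((F-m)[:,:2],full_matrices=False)[2]
    n=np.array([*e[1],0]); n*=np.sign(n[:2]@m[:2]); 
    t=np.cross([0,0,1],n)
    a=(F-m)@t; z=F[:,2]
    # outline: extreme a per z bin
    (cx,cy),r=cv2.minEnclosingCircle(np.stack([a,z],1).astype(np.float32))
    return m+n*0, n, t, m[:2]+t[:2]*cx, cy, r, len(F)
E
python3 - <<'E'
from fit import *
for n,L in(('scene',[(203,150),(245,207),(300,262)]),('side',[(240,155),(253,195),(290,250)])):
    im=dict(np.load('/tmp/%s.npz'%n))
    for u,v in L:
        m,nn,t,c,cz,r,N=disc(im,u,v); print(n,u,v,p3(im,u,v).round(),'n',nn.round(3),'face centre',c.round(1),cz,'r',r,N)
E
```

```text
scene 203 150 [511. 330. 120.] n [ 0.995 -0.103  0.   ] face centre [511.3 329.7] 107.774169921875 r 80.34754180908203 529
scene 245 207 [494.  77. 115.] n [ 0.999  0.046 -0.   ] face centre [495.6  85.8] 104.8310546875 r 66.49842071533203 675
scene 300 262 [ 510. -128.  108.] n [ 0.986  0.164 -0.   ] face centre [ 512.6 -122.1] 106.34679412841797 r 72.92074584960938 1360
side 240 155 [508. 268. 149.] n [ 0.997 -0.081  0.   ] face centre [508.  312.5] 114.05464935302734 r 76.0640869140625 282
side 253 195 [495.  76. 114.] n [ 0.999  0.054 -0.   ] face centre [494.7  87.8] 105.82616424560547 r 65.94257354736328 806
side 290 250 [ 511. -119.   86.] n [ 0.985  0.17  -0.   ] face centre [ 512.6 -122.7] 105.50736236572266 r 72.65582275390625 2708
```

The radii come out at about 80 (far), 66 (centre) and 73 (near), so the mid rotor is the near one. Its hub is at about (520.5, -121, 105). Now I'll check clearances and work out the approach.

```bash
python3 - <<'E'
from fit import *
o=get_obs(); A=R.from_rotvec(o['orientation']).as_matrix(); print(A.round(3))
n=np.array([.986,.167,0]);n/=np.linalg.norm(n); t=np.cross([0,0,1],n); hub=np.array([512.6,-122.5,105])+8*n; print('hub',hub)
P=np.concatenate([cloud(dict(np.load('/tmp/%s.npz'%k)))[dict(np.load('/tmp/%s.npz'%k))['range_z']>0] for k in('scene','side')])
d=P-hub; a=d@n; b=d@t
for lo in range(-280,220,40):
  print(lo,[int(P[(a>x)&(a<x+30)&(b>lo)&(b<lo+40),2].max(initial=-1)) for x in range(-150,180,30)])
# target yaw
for s in(1,-1):
  y=s*n; z=np.array([0,0,-1]); x=np.cross(y,z); T=np.stack([x,y,z],1)
  print(s,np.degrees((R.from_matrix(A).inv()*R.from_matrix(T)).as_rotvec()).round(2))
# joint-1 rotation rows
az0=np.arctan2(*o['ee_pos'][1::-1]); r=np.hypot(*o['ee_pos'][:2]); print(np.degrees(az0),r)
print('arc dir in tool',A.T@np.array([np.sin(az0),-np.cos(az0),0]),'radial',A.T@np.array([np.cos(az0),np.sin(az0),0]),np.degrees(np.arctan2(hub[1],hub[0])),np.hypot(*hub[:2]))
E
```

```text
[[-0.966  0.257 -0.   ]
 [ 0.257  0.966 -0.001]
 [ 0.    -0.001 -1.   ]]
hub [ 520.48766478 -121.16405678  105.        ]
-280 [-1, 171, 306, 306, 306, 388, 387, 56, 25, -1, -1]
-240 [4, 173, 475, 359, 347, 385, 306, 32, 32, -1, -1]
-200 [3, 27, 485, 442, 355, 287, 24, 4, 5, 3, -1]
-160 [4, 3, 4, 3, 3, 3, 3, 3, 3, 3, -1]
-120 [4, 4, 3, 4, 3, 3, 20, 15, 3, 3, 0]
-80 [4, 4, 3, 4, 166, 165, 21, 22, 21, 23, 22]
-40 [4, 3, 4, 4, 178, 178, 121, 17, 4, 20, 21]
0 [23, 23, 23, 3, 177, 178, 121, 13, 155, 175, 3]
40 [24, 21, 25, 3, 163, 163, -1, -1, 176, 177, 153]
80 [22, 22, 22, 3, 3, 3, 2, -1, 111, 152, 1]
120 [14, 12, 14, 3, 14, 149, 17, 19, 4, 3, 4]
160 [14, 14, 15, 8, 19, 170, 121, 120, 11, 15, 16]
200 [16, 17, 15, 3, 15, 170, 159, 121, 3, 2, 4]
1 [-7.00e-02  4.00e-02  6.55e+01]
-1 [-5.000e-02 -8.000e-02 -1.145e+02]
75.11701424992907 624.4722096601166
arc dir in tool [-9.99999996e-01  8.89014424e-05 -1.45795616e-05] radial [ 8.89210975e-05  9.99999080e-01 -1.35371788e-03] -13.104467582897248 534.4044702695458
```

Call:
play_rows:
  plan: "8.78 0 -3 -4.5 0 0 0;8.78 0 -3 -4.5 0 0 0;8.78 0 -3 -4.5 0 0 0;8.78 -5.86 -0.32 0 0 0 6.3;8.78 -5.86 -0.32 0 0 0 6.3;8.78 -5.86 -0.32 0 0 0 6.3;8.78 -5.86 -0.32 0 0 0 6.3;8.78 -5.86 -0.32 0 0 0 6.3;8.78 -5.86 -0.32 0 0 0 6.3;8.78 -5.86 -0.32 0 0 0 6.3;8.78 -5.86 -0.32 0 0 0 6.3;8.78 -5.86 -0.32 0 0 0 6.3;8.78 -5.86 -0.32 0 0 0 6.3;8.78 -5.86 -0.32 0 0 0 6.3;8.78 -5.86 -0.32 0 0 0 6.3;8.78 -5.86 -0.32 0 0 0 6.3;8.78 -5.86 -0.32 0 0 0 6.3"

```text
t: 2.22
ee_pos: [520.2, -121.7, 328.9]
orientation: [-2.463, -1.949, 0.0]
ft_force: [0.8, -0.5, 0.2]
width: 87.5
```

Call:
play_rows:
  plan: "8.78 0 0 0 0 0 -7.6;8.78 0 0 0 0 0 -7.6;8.78 0 0 0 0 0 -7.5;8.78 0 0 -4 0 0 0;8.78 0 0 4 0 0 0;8.78 0 0 0 0 0 0;8.78 0 0 0 0 0 0"

```text
t: 3.1
ee_pos: [520.6, -119.8, 329.6]
orientation: [-2.027, -2.399, 0.0]
ft_force: [0.1, 1.5, -0.2]
width: 88.1
```

```bash
python3 - <<'E'
from fit import *
o=get_obs(); A=R.from_rotvec(o['orientation']).as_matrix(); print(A.round(3),o['ee_pos'],o['ft_force'],o['moment'])
im=snap('wrist'); P=cloud(im); P=P[im['range_z']>0]
hub=np.array([520.5,-121.2,105])
# disc top rim points
n=np.array([.986,.167,0]);t=np.cross([0,0,1],n);d=P-hub
k=(d[:,2]>45)&(d[:,2]<80)&(abs(d@n)<30)&(abs(d@t)<70); Q=P[k]; print(k.sum(),Q.mean(0),Q[:,2].max())
if k.sum():
    m=Q.mean(0); e=np.linalg.svd((Q-m)[:,:2],full_matrices=False)[2]; print(e,((Q-hub)@n).min(),((Q-hub)@n).max(),np.percentile((Q-hub)@n,[5,50,95]),((Q-hub)@t).min(),((Q-hub)@t).max())
cv2.imwrite('pics/w1.png',im['pixels'][:,:,::-1])
im=snap('scene'); print([p3(im,300,262)]); cv2.imwrite('pics/s1.png',cv2.resize(im['pixels'][210:310,250:350,::-1],None,fx=6,fy=6,interpolation=cv2.INTER_CUBIC))
E
```

```text
[[-0.167  0.986 -0.001]
 [ 0.986  0.167  0.   ]
 [ 0.    -0.001 -1.   ]] [ 520.58496224 -119.75745975  329.5901109 ] [ 0.12490835  1.49824202 -0.17070713] [-0.04752733  0.00133609 -0.01058188]
1480 [ 520.35682302 -114.39060967  168.38936371] 177.58529907915715
[[ 0.1638147  -0.98649113]
 [-0.98649113 -0.1638147 ]] -7.418777191796658 8.922831865155446 [-6.05915092  1.2646085   8.44044615] -54.57629521804648 56.69740206646244
[array([ 510.13257217, -127.67818152,  107.48499911])]
```

View pics/w1.png

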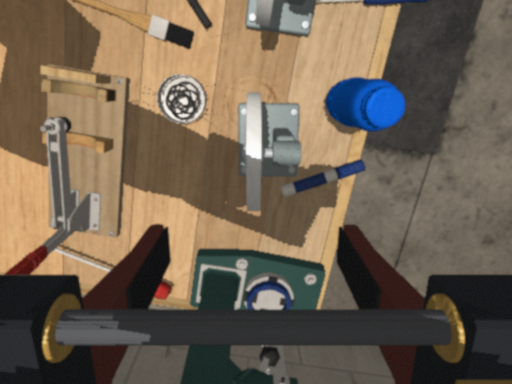

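View pics/s1.png

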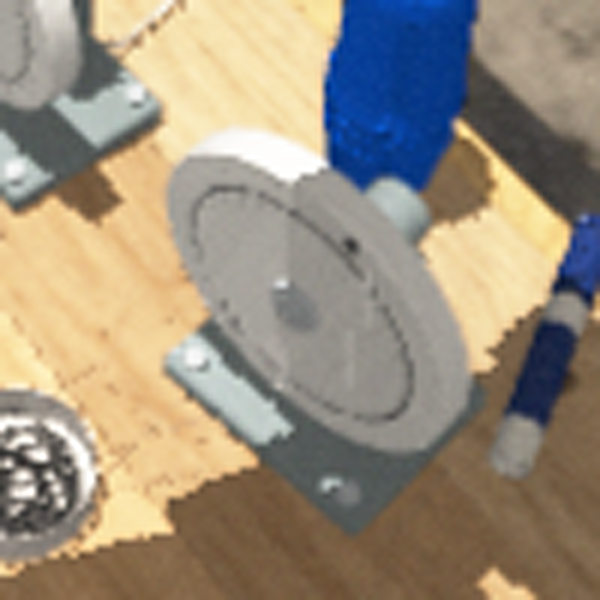

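The wrist view shows the disc edge-on at image x≈255, rows 93–210, parallel to the fingers' closing plane. In the scene crop the mid dot is at (352,243). Next: descend, grip the top, and take a few still readings to see the noise.

Call:
play_rows:
  plan: "8.78 -0.14 0.05 5 0 0 0;8.78 0 0 5 0 0 0;8.78 0 0 4 0 0 0;8.78 0 0 2.2 0 0 0;8.78 0 0 2 0 0 0;8.78 0 0 0 0 0 0;8.78 0 0 0 0 0 0"

```text
t: 4.08
ee_pos: [522.2, -121.3, 148.4]
orientation: [2.026, 2.399, 0.001]
ft_force: [-0.0, 0.7, 0.6]
width: 87.9
```

Call:
play_rows:
  plan: "8.78 0 0 0 0 0 0"

```text
t: 4.2
ee_pos: [522.2, -121.3, 148.5]
orientation: [2.026, 2.398, 0.001]
ft_force: [-0.3, -0.6, 0.4]
width: 88.0
```

Call:
play_rows:
  plan: "0 0 0 0 0 0 0;0 0 0 0 0 0 0;0 0 0 0 0 0 0;0 0 0 0 0 0 0;0 0 0 0 0 0 0;0 0 0 0 0 0 0"

```text
t: 4.95
ee_pos: [521.3, -121.1, 147.2]
orientation: [-2.027, -2.4, 0.0]
ft_force: [0.6, 0.1, 0.0]
width: 31.6
```

Call:
play_rows:
  plan: "0 0 0 0 0 0 0;0 0 0 0 0 0 0"

```text
t: 5.2
ee_pos: [521.0, -121.1, 147.2]
orientation: [-2.027, -2.399, 0.001]
ft_force: [-1.2, -0.1, 1.1]
width: 14.8
```

Gripped. The force noise is about 0.6 N. I'll sweep around the arc with the tool kept vertical, taking readings while it moves.

Call:
play_rows:
  plan: "0 0.432 0 0.015 0 0 0;0 0.43 0 0.045 0 0 0"

```text
t: 5.45
ee_pos: [519.7, -113.1, 146.9]
orientation: [2.027, 2.4, -0.002]
ft_force: [-2.8, -4.2, 4.5]
width: 14.3
```

Call:
play_rows:
  plan: "0 0.426 0 0.075 0 0 0;0 0.42 0 0.105 0 0 0"

```text
t: 5.7
ee_pos: [518.3, -104.5, 145.8]
orientation: [2.027, 2.4, -0.001]
ft_force: [-5.8, -3.8, 13.2]
width: 14.3
```

Call:
play_rows:
  plan: "0 0.412 0 0.134 0 0 0;0 0.401 0 0.162 0 0 0"

```text
t: 5.95
ee_pos: [516.9, -95.8, 143.6]
orientation: [-2.027, -2.4, 0.0]
ft_force: [-8.5, 1.5, 21.3]
width: 14.4
```

```bash
python3 - <<'E'
from h import *
o=get_obs(); print(o)
E
```

```text
{'t': 5.95, 'qpos': array([-2.05950536e-01,  3.47565708e-01,  1.88807707e+00,  1.13580612e-04,
        9.06143437e-01, -3.73771881e-01]), 'qvel': array([ 0.05896143, -0.00030592,  0.03295081,  0.00602097, -0.03369446,
        0.05550016]), 'joint_torque': array([ -0.18830208, -35.65332413, -22.12555468,   0.30101418,
        -2.61724435,  -0.11753913]), 'ee_pos': array([516.87473895, -95.79388128, 143.63846829]), 'orientation': array([-2.02738823e+00, -2.39957588e+00,  2.10438310e-05]), 'ft_force': array([-8.46465632,  1.51433023, 21.33023871]), 'moment': array([-0.04742794,  1.64320012, -0.03343809]), 'width': 14.362597290779195}
```

Fz is building up to 21 N, which I didn't expect. I'll check whether the disc really turned with the tool before going on.

```bash
cat >> fit.py <<'E'
N=np.array([.9864,.1644,0]);T=np.cross([0,0,1],N);HUB=np.array([520.9,-121.0,105])
def face(im,s=5):
    # rectified view of the front face: columns +t to the left (seen from front), up is z ; s px/mm
    A=att(im);g=np.linspace(-80,80,560)
    Y,Z=np.meshgrid(-g,-g) # seen from the base looking along +n, +t is left
    X=HUB-8*N+Y[...,None]*T+Z[...,None]*np.array([0,0,1.])
    c=(X-np.array(im['eye']))@A
    return cv2.remap(im['pixels'],(c[...,0]/c[...,2]*im['fx']+im['cx']).astype(np.float32),(c[...,1]/c[...,2]*im['fy']+im['cy']).astype(np.float32),cv2.INTER_CUBIC)
E
python3 - <<'E'
from fit import *
old=dict(np.load('/tmp/scene.npz')); new=snap('scene')
f=np.hstack([face(old),face(new)])[:,:,::-1]
cv2.imwrite('pics/f1.png',cv2.resize(f,(800,400)))
print(get_obs()['ft_force'],get_obs()['ee_pos'])
E
```

```text
[-8.32163125  1.91256594 18.03042913] [516.77177057 -95.25321735 143.49066937]
```

View pics/f1.png

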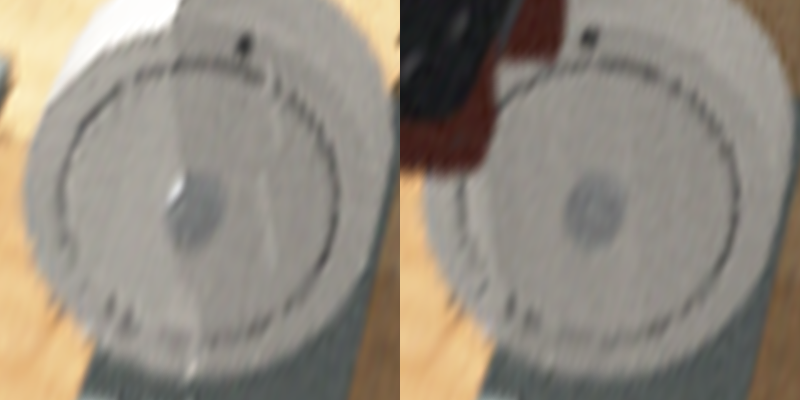

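The dot turned from about 15° on the −t side to about 3° on the +t side. That is roughly 19° of disc turn for 24° of tool travel, so the pivoting pads creep. I'll tilt the tool with the disc instead. First I'll run that same tilted arc in air to check the force bias.

Call:
play_rows:
  plan: "4 0 0 0 0 0 0;4 0 0 0 0 0 0;4 0 0 0 0 0 0;4 0 0 0 0 0 0;4 -1.3 0 -0.4 0 0 0;4 -1.22 0 -0.136 0 0 0;4 0 0 0 0 0 0;4 0 0 0 0 0 0"

```text
t: 7.0
ee_pos: [521.2, -121.3, 147.2]
orientation: [-2.028, -2.399, 0.0]
ft_force: [-0.1, -0.3, 0.1]
width: 39.9
```

Call:
play_rows:
  plan: "4 0.375 0 0.016 0 -5 0;4 0.375 0 0.016 0 -5 0;4 0.375 0 0.016 0 -5 0;4 0.375 0 0.016 0 -5 0;4 0 0 0 0 0 0"

```text
t: 7.62
ee_pos: [518.2, -105.0, 144.1]
orientation: [1.841, 2.187, -0.326]
ft_force: [-0.2, 0.1, 0.1]
width: 39.8
```

Call:
play_rows:
  plan: "4 0.375 0 0.016 0 -5 0;4 0.375 0 0.016 0 -5 0;4 0.375 0 0.016 0 -5 0;4 0.375 0 0.016 0 -5 0;4 0 0 0 0 0 0;4 0 0 0 0 0 0"

```text
t: 8.38
ee_pos: [516.9, -94.1, 137.4]
orientation: [1.644, 1.944, -0.597]
ft_force: [0.1, -0.7, -0.1]
width: 39.9
```

```bash
python3 - <<'E'
from fit import *
o=get_obs(); print(o['qpos'],o['ee_pos'],o['ft_force'],o['moment'])
A=R.from_rotvec(o['orientation']).as_matrix(); d=o['ee_pos']-19*A[:,2]-HUB; print(A.round(3),'grasp n,t,z',d@N,d@T,d[2])
E
```

```text
[ 0.21970913  0.45057813  1.99780237 -0.89183644  0.96601129  0.68232361] [516.90039616 -94.11794829 137.35622139] [ 0.07838056 -0.72971081 -0.10630919] [ 0.24359903  0.11071309 -0.00692231]
[[-0.128  0.986  0.106]
 [ 0.757  0.166 -0.632]
 [-0.641 -0.    -0.767]] grasp n,t,z 0.45650681933581355 39.3547967415939 46.93804153068703
```

There is no tilt bias in force, so the reading is good in every pose. Now I'll grip at φ=40°, sweep to −10° and back, logging the full wrench at each row.

```bash
cat > log.py <<'E'
from fit import *
import json,sys
o=get_obs(); A=R.from_rotvec(o['orientation']).as_matrix(); d=o['ee_pos']-19*A[:,2]-HUB
phi=np.arctan2(d@T,d[2]); er=np.array([np.sin(phi)*T[0],np.sin(phi)*T[1],np.cos(phi)]); et=np.cos(phi)*T-np.array([0,0,np.sin(phi)])
F=o['ft_force'];M=o['moment']; w=np.cross(N,er)@et
r=dict(tag=sys.argv[1],t=float(o['t']),phi=float(np.degrees(phi)),rad=float(np.hypot(d@T,d[2])),Ft=float(F@et),Fr=float(F@er),Fn=float(F@N),M=float(-M@N),tilt=float(np.degrees(np.arctan2(-A[:,2]@T,-A[2,2]))),w=float(o['width']),jt=[float(x) for x in o['joint_torque']],q=[float(x) for x in o['qpos']])
open('log.jsonl','a').write(json.dumps(r)+'\n')
print({k:round(v,2) for k,v in r.items() if k not in('tag','jt','q')})
E
cat > dot.py <<'E'
from fit import *
import sys
f=face(snap('scene')); g=cv2.cvtColor(f,cv2.COLOR_RGB2GRAY).astype(float)
# dark spot at 65 mm radius: compare the mean in a 3 mm disc with the surrounding ring radii
best=[]
c=lambda r,a:(279.5-np.sin(a)*r*3.5*1.0,279.5-np.cos(a)*r*3.5)
b=cv2.GaussianBlur(g,(0,0),6)
for a in np.radians(np.arange(-180,180,1)):
    x,y=c(65,a); v=b[int(y),int(x)]
    nb=[b[int(c(65,a+k)[1]),int(c(65,a+k)[0])] for k in(-.2,.2)]
    best.append((v-min(nb),round(np.degrees(a)),v))
best.sort(); print('dot phi candidates (+ toward +t):',[(round(x[0]),int(x[1]),round(x[2])) for x in best[:6]])
cv2.imwrite('pics/%s.png'%sys.argv[1],cv2.resize(f[:,:,::-1],(400,400)))
E
python3 dot.py d1; python3 log.py air
```

```text
dot phi candidates (+ toward +t): [(-54, 4, 100), (-52, 5, 101), (-47, 3, 108), (-46, 6, 109), (-35, 2, 123), (-33, 7, 124)]
{'t': 8.43, 'phi': 39.67, 'rad': 61.3, 'Ft': -0.56, 'Fr': -0.88, 'Fn': 0.31, 'M': -0.25, 'tilt': 39.9, 'w': 39.97}
```

Call:
play_rows:
  plan: "0 0 0 0 0 0 0;0 0 0 0 0 0 0;0 0 0 0 0 0 0;0 0 0 0 0 0 0;0 0 0 0 0 0 0"

```text
t: 9.05
ee_pos: [516.5, -93.9, 137.3]
orientation: [1.642, 1.943, -0.598]
ft_force: [-1.7, -0.3, 1.8]
width: 15.2
```

```bash
python3 log.py g40
```

```text
{'t': 9.05, 'phi': 40.23, 'rad': 61.41, 'Ft': -1.19, 'Fr': 1.35, 'Fn': -1.74, 'M': -0.04, 'tilt': 40.02, 'w': 15.22}
```

Call:
play_rows:
  plan: "0 -0.375 0 0.016 0 5 0;0 -0.375 0 0.016 0 5 0"

```text
t: 9.3
ee_pos: [517.3, -98.7, 140.7]
orientation: [1.746, 2.069, -0.464]
ft_force: [-1.1, -1.7, -10.8]
width: 14.9
```

```bash
python3 log.py A-
```

```text
{'t': 9.3, 'phi': 31.52, 'rad': 61.24, 'Ft': 4.32, 'Fr': -9.98, 'Fn': -1.32, 'M': -0.89, 'tilt': 29.75, 'w': 14.92}
```

Call:
play_rows:
  plan: "0 -0.375 0 0.016 0 5 0"

```text
t: 9.43
ee_pos: [517.9, -102.2, 142.6]
orientation: [1.797, 2.128, -0.394]
ft_force: [-1.1, -0.3, -11.2]
width: 14.6
```

```bash
python3 log.py A-
```

```text
{'t': 9.43, 'phi': 26.18, 'rad': 61.13, 'Ft': 4.85, 'Fr': -10.06, 'Fn': -1.14, 'M': -0.9, 'tilt': 24.75, 'w': 14.64}
```

Call:
play_rows:
  plan: "0 -0.375 0 0.016 0 5 0"

```text
t: 9.55
ee_pos: [518.4, -105.7, 144.1]
orientation: [1.846, 2.186, -0.321]
ft_force: [-0.9, 0.3, -12.8]
width: 14.7
```

```bash
python3 log.py A-; python3 dot.py d2
```

```text
{'t': 9.55, 'phi': 21.04, 'rad': 61.01, 'Ft': 5.0, 'Fr': -11.84, 'Fn': -0.83, 'M': -0.85, 'tilt': 19.75, 'w': 14.68}
dot phi candidates (+ toward +t): [(-63, -15, 93), (-60, -14, 97), (-56, -16, 99), (-47, -13, 110), (-41, -17, 114), (-34, 27, 49)]
```

The dot turned 19° for 20° of tool turn, so the grip is rigid. The radial pull, like the earlier upward push, suggests the hub is about 3 mm further toward +t than I assumed. I'll add that correction and continue.

Call:
play_rows:
  plan: "0 -0.375 0 0.09 0 5 0"

```text
t: 9.72
ee_pos: [519.1, -109.3, 145.1]
orientation: [1.893, 2.241, -0.247]
ft_force: [-5.2, 2.7, 0.8]
width: 14.8
```

```bash
python3 log.py A-
```

```text
{'t': 9.72, 'phi': 16.0, 'rad': 60.77, 'Ft': 3.17, 'Fr': 1.79, 'Fn': -4.67, 'M': -0.85, 'tilt': 14.85, 'w': 14.77}
```

Call:
play_rows:
  plan: "0 -0.375 0 0.09 0 5 0"

```text
t: 9.85
ee_pos: [519.7, -113.1, 145.8]
orientation: [1.94, 2.297, -0.167]
ft_force: [-7.3, 3.7, 7.3]
width: 15.1
```

```bash
python3 log.py A-
```

```text
{'t': 9.85, 'phi': 10.65, 'rad': 60.56, 'Ft': 3.47, 'Fr': 8.03, 'Fn': -6.57, 'M': -0.86, 'tilt': 9.82, 'w': 15.06}
```

Call:
play_rows:
  plan: "0 -0.375 0 0.05 0 5 0"

```text
t: 9.98
ee_pos: [520.3, -117.0, 146.3]
orientation: [1.985, 2.35, -0.084]
ft_force: [-7.0, 4.2, 5.5]
width: 14.9
```

```bash
python3 log.py A-
```

```text
{'t': 9.97, 'phi': 5.36, 'rad': 60.47, 'Ft': 4.72, 'Fr': 6.01, 'Fn': -6.19, 'M': -0.74, 'tilt': 4.82, 'w': 14.93}
```

Call:
play_rows:
  plan: "0 -0.375 0 0.045 0 5 0"

```text
t: 10.1
ee_pos: [521.0, -120.8, 146.3]
orientation: [-2.025, -2.398, -0.002]
ft_force: [-6.1, 2.6, 7.3]
width: 15.1
```

```bash
python3 log.py A-
```

```text
{'t': 10.1, 'phi': 0.08, 'rad': 60.32, 'Ft': 3.55, 'Fr': 7.33, 'Fn': -5.59, 'M': -0.75, 'tilt': -0.18, 'w': 15.14}
```

Call:
play_rows:
  plan: "0 -0.375 0 0.045 0 5 0"

```text
t: 10.22
ee_pos: [521.6, -124.7, 146.0]
orientation: [-1.981, -2.346, -0.089]
ft_force: [-6.4, 3.2, 8.1]
width: 14.9
```

```bash
python3 log.py A-
```

```text
{'t': 10.22, 'phi': -5.19, 'rad': 60.19, 'Ft': 4.89, 'Fr': 7.69, 'Fn': -5.75, 'M': -0.72, 'tilt': -5.18, 'w': 14.89}
```

Call:
play_rows:
  plan: "0 -0.375 0 0.045 0 5 0"

```text
t: 10.35
ee_pos: [522.2, -128.5, 145.4]
orientation: [-1.936, -2.293, -0.171]
ft_force: [-6.0, 2.3, 7.8]
width: 14.9
```

```bash
python3 log.py A-; python3 dot.py d3
```

```text
{'t': 10.35, 'phi': -10.49, 'rad': 60.06, 'Ft': 4.61, 'Fr': 7.06, 'Fn': -5.51, 'M': -0.69, 'tilt': -10.18, 'w': 14.86}
dot phi candidates (+ toward +t): [(-57, -47, 78), (-55, -46, 80), (-50, -48, 85), (-48, -45, 87), (-38, -49, 97), (-37, -44, 99)]
```

Call:
play_rows:
  plan: "0 0.375 0 -0.06 0 -5 0;0 0.375 0 0.0 0 -5 0"

```text
t: 10.65
ee_pos: [521.3, -123.0, 146.2]
orientation: [2.027, 2.396, -0.005]
ft_force: [-4.0, -3.1, 1.1]
width: 14.8
```

```bash
python3 log.py A+
```

```text
{'t': 10.65, 'phi': -1.87, 'rad': 60.28, 'Ft': -2.39, 'Fr': 1.19, 'Fn': -4.5, 'M': 0.33, 'tilt': 0.26, 'w': 14.81}
```

Call:
play_rows:
  plan: "0 0.375 0 -0.005 0 -5 0"

```text
t: 10.78
ee_pos: [520.6, -118.7, 146.4]
orientation: [1.982, 2.345, -0.092]
ft_force: [-4.2, -3.6, -0.1]
width: 15.1
```

```bash
python3 log.py A+
```

```text
{'t': 10.78, 'phi': 3.84, 'rad': 60.41, 'Ft': -2.86, 'Fr': -0.28, 'Fn': -4.79, 'M': 0.39, 'tilt': 5.27, 'w': 15.08}
```

Call:
play_rows:
  plan: "0 0.375 0 -0.005 0 -5 0"

```text
t: 10.9
ee_pos: [520.0, -114.8, 146.1]
orientation: [1.936, 2.292, -0.174]
ft_force: [-3.3, -3.1, -1.7]
width: 14.8
```

```bash
python3 log.py A+
```

```text
{'t': 10.9, 'phi': 9.21, 'rad': 60.53, 'Ft': -2.23, 'Fr': -2.12, 'Fn': -3.73, 'M': 0.37, 'tilt': 10.26, 'w': 14.79}
```

Call:
play_rows:
  plan: "0 0.375 0 -0.005 0 -5 0"

```text
t: 11.02
ee_pos: [519.4, -111.0, 145.4]
orientation: [1.889, 2.236, -0.253]
ft_force: [-3.6, -4.1, -2.0]
width: 14.9
```

```bash
python3 log.py A+
```

```text
{'t': 11.03, 'phi': 14.43, 'rad': 60.67, 'Ft': -2.88, 'Fr': -2.81, 'Fn': -4.23, 'M': 0.43, 'tilt': 15.26, 'w': 14.9}
```

Call:
play_rows:
  plan: "0 0.375 0 -0.005 0 -5 0"

```text
t: 11.15
ee_pos: [518.8, -107.3, 144.5]
orientation: [1.841, 2.179, -0.329]
ft_force: [-2.0, -4.2, -2.8]
width: 14.6
```

```bash
python3 log.py A+
```

```text
{'t': 11.15, 'phi': 19.61, 'rad': 60.83, 'Ft': -2.66, 'Fr': -3.96, 'Fn': -2.66, 'M': 0.32, 'tilt': 20.26, 'w': 14.57}
```

Call:
play_rows:
  plan: "0 0.375 0 -0.005 0 -5 0"

```text
t: 11.28
ee_pos: [518.2, -103.8, 143.2]
orientation: [1.792, 2.121, -0.402]
ft_force: [-2.7, -5.8, -4.3]
width: 14.8
```

```bash
python3 log.py A+
```

```text
{'t': 11.28, 'phi': 24.75, 'rad': 60.97, 'Ft': -3.01, 'Fr': -6.13, 'Fn': -3.57, 'M': 0.28, 'tilt': 25.27, 'w': 14.79}
```

Call:
play_rows:
  plan: "0 0.375 0 -0.005 0 -5 0"

```text
t: 11.4
ee_pos: [517.7, -100.4, 141.6]
orientation: [1.742, 2.062, -0.471]
ft_force: [-2.9, -6.5, -4.9]
width: 15.0
```

```bash
python3 log.py A+
```

```text
{'t': 11.4, 'phi': 29.86, 'rad': 61.1, 'Ft': -2.69, 'Fr': -7.24, 'Fn': -3.98, 'M': 0.3, 'tilt': 30.27, 'w': 15.04}
```

Call:
play_rows:
  plan: "0 0.375 0 -0.005 0 -5 0"

```text
t: 11.52
ee_pos: [517.1, -97.2, 139.7]
orientation: [1.691, 2.001, -0.537]
ft_force: [-1.6, -7.4, -7.4]
width: 15.1
```

```bash
python3 log.py A+
```

```text
{'t': 11.53, 'phi': 34.97, 'rad': 61.26, 'Ft': -1.51, 'Fr': -10.05, 'Fn': -2.78, 'M': 0.19, 'tilt': 35.27, 'w': 15.09}
```

Call:
play_rows:
  plan: "0 0.375 0 -0.005 0 -5 0"

```text
t: 11.65
ee_pos: [516.6, -94.2, 137.4]
orientation: [1.639, 1.94, -0.6]
ft_force: [-0.3, -10.3, -8.6]
width: 14.6
```

```bash
python3 log.py A+; python3 dot.py d4
```

```text
{'t': 11.65, 'phi': 40.06, 'rad': 61.32, 'Ft': -2.23, 'Fr': -13.12, 'Fn': -1.97, 'M': 0.23, 'tilt': 40.27, 'w': 14.55}
dot phi candidates (+ toward +t): [(-55, 5, 99), (-55, 4, 99), (-50, 6, 106), (-47, 3, 109), (-37, 7, 121), (-35, 2, 123)]
```

```bash
cat > an.py <<'E'
import json,numpy as np
L=[json.loads(l) for l in open('log.jsonl')]
for l in L:
    if l['tag']=='air': print('air',l['tilt'],l['M'])
def run(off,Ls=.195,ft=None,mode='full'):
    rows=[]
    for l in L:
        if l['tag'][:-1] not in off: continue
        s=1 if l['tag'][-1]=='+' else -1
        # true hub ~1.6 mm to +t: rotate force resolution
        d=np.radians(1.5*np.cos(np.radians(l['tilt'])))
        Ft=l['Ft']+l['Fr']*d*1.0
        tau=l['M']+.39*np.sin(np.radians(l['tilt']))+Ft*(.0605+Ls) if mode=='full' else (Ft*.0605 if mode=='F' else -(l['M']+.39*np.sin(np.radians(l['tilt'])))/(Ls)*.0605)
        rows.append((np.radians(l['tilt']+off[l['tag'][:-1]]),s,tau))
    D,s,t=np.array(rows).T
    # heavy at dot angle + h ; torque (toward +phi) = K sin(D+h)   (phi=0 is top, so pulled away from top)
    X=np.stack([np.sin(D),np.cos(D),-s],1); c,res,_,_=np.linalg.lstsq(X,t,rcond=None)
    e=t-X@c; S=np.linalg.inv(X.T@X)*e.var()
    K=np.hypot(c[0],c[1]); h=np.arctan2(c[1],c[0])
    print(mode,Ls,'K',K.round(3),'drag',c[2].round(3),'h deg',np.degrees(h).round(1),'sd',np.degrees(np.sqrt(np.array([-c[1],c[0]])/K**2@S[:2,:2]@np.array([-c[1],c[0]])/K**2)).round(1),'rms',e.std().round(3))
    # with K fixed to .18
    from scipy.optimize import least_squares
    best=[]
    for h0 in np.arange(0,6.3,.5):
        r=least_squares(lambda p:np.r_[.18*np.sin(D+p[0])-s*p[1]-t],[h0,.24]); best.append((r.cost,np.degrees(r.x[0])%360,r.x[1]))
    best.sort(); print('   K=.18:',np.round(best[0],3), [np.round(b,3) for b in best if abs(b[1]-best[0][1])>5][:1])
if __name__=='__main__':
    for m in('full','F','M'):
        for q in((.195,.17) if m=='full' else (.195,)): run({'A':-36},q,mode=m)
E
python3 an.py
```

```text
air 39.895167388808325 -0.2462670002623863
full 0.195 K 0.077 drag 0.291 h deg 90.1 sd 101.5 rms 0.136
   K=.18: [ 0.174 45.51   0.304] [array([  0.181, 175.944,   0.274])]
full 0.17 K 0.06 drag 0.205 h deg 77.4 sd 105.8 rms 0.123
   K=.18: [ 0.144 37.745  0.218] [array([1.54000e-01, 1.83824e+02, 1.87000e-01])]
F 0.195 K 0.055 drag 0.208 h deg 126.0 sd 34.9 rms 0.032
   K=.18: [2.00000e-02 1.83084e+02 1.94000e-01] [array([2.4000e-02, 3.9019e+01, 2.2400e-01])]
M 0.195 K 0.054 drag 0.182 h deg 141.0 sd 11.7 rms 0.012
   K=.18: [1.10000e-02 1.85195e+02 1.69000e-01] [array([1.9000e-02, 3.7019e+01, 2.0000e-01])]
```

Call:
play_rows:
  plan: "3.5 0 0 0 0 0 0;3.5 0 0 0 0 0 0;3.5 0 0 0 0 0 0;3.5 0 0 0 0 0 0;3.5 -0.375 0 0.02 0 5 0;3.5 -0.375 0 0.02 0 5 0;3.5 -0.375 0 0.02 0 5 0;3.5 -0.375 0 0.02 0 5 0;3.5 0 0 0 0 0 0;3.5 0 0 0 0 0 0"

```text
t: 12.95
ee_pos: [518.5, -107.0, 144.4]
orientation: [1.844, 2.181, -0.327]
ft_force: [-0.4, -0.2, 0.8]
width: 35.2
```

```bash
python3 log.py air;python3 dot.py d5
```

```text
{'t': 12.95, 'phi': 19.95, 'rad': 60.86, 'Ft': -0.44, 'Fr': 0.73, 'Fn': -0.44, 'M': -0.1, 'tilt': 20.08, 'w': 35.17}
dot phi candidates (+ toward +t): [(-43, 6, 96), (-36, 5, 106), (-34, 7, 97), (-23, 4, 120), (-13, 8, 106), (-9, 3, 136)]
```

Call:
play_rows:
  plan: "3.5 -0.375 0 0.02 0 5 0;3.5 -0.375 0 0.02 0 5 0;3.5 -0.375 0 0.02 0 5 0;3.5 -0.375 0 0.02 0 5 0;3.5 0 0 0 0 0 0;3.5 0 0 0 0 0 0"

```text
t: 13.75
ee_pos: [520.7, -120.7, 146.4]
orientation: [-2.027, -2.4, 0.003]
ft_force: [-0.4, -0.8, -0.0]
width: 34.8
```

```bash
python3 log.py air
```

```text
{'t': 13.75, 'phi': 0.35, 'rad': 60.38, 'Ft': -0.72, 'Fr': -0.05, 'Fn': -0.51, 'M': 0.07, 'tilt': 0.08, 'w': 34.84}
```

Call:
play_rows:
  plan: "3.5 -0.375 0 0.02 0 5 0;3.5 -0.375 0 0.02 0 5 0;3.5 0 0 0 0 0 0;3.5 0 0 0 0 0 0"

```text
t: 14.25
ee_pos: [522.1, -127.9, 145.9]
orientation: [-1.938, -2.295, -0.166]
ft_force: [0.5, -0.3, -0.4]
width: 35.6
```

```bash
python3 log.py air
```

```text
{'t': 14.25, 'phi': -9.74, 'rad': 60.5, 'Ft': -0.4, 'Fr': -0.32, 'Fn': 0.44, 'M': 0.13, 'tilt': -9.91, 'w': 35.59}
```

Call:
play_rows:
  plan: "0 0 0 0 0 0 0;0 0 0 0 0 0 0;0 0 0 0 0 0 0;0 0 0 0 0 0 0;0 0 0 0 0 0 0"

```text
t: 14.88
ee_pos: [522.1, -128.2, 146.3]
orientation: [-1.938, -2.293, -0.17]
ft_force: [-3.6, 3.4, 4.8]
width: 14.8
```

```bash
python3 log.py grip
```

```text
{'t': 14.88, 'phi': -10.02, 'rad': 60.95, 'Ft': 4.73, 'Fr': 4.0, 'Fn': -3.02, 'M': -0.66, 'tilt': -10.06, 'w': 14.77}
```

Call:
play_rows:
  plan: "0 0.375 0 0.002 0 -5 0;0 0.375 0 0.002 0 -5 0"

```text
t: 15.12
ee_pos: [521.2, -122.2, 147.2]
orientation: [2.027, 2.397, -0.004]
ft_force: [-3.7, -0.6, -3.9]
width: 14.5
```

```bash
python3 log.py B+
```

```text
{'t': 15.12, 'phi': -1.14, 'rad': 61.23, 'Ft': -0.02, 'Fr': -3.92, 'Fn': -3.71, 'M': 0.09, 'tilt': 0.19, 'w': 14.52}
```

Call:
play_rows:
  plan: "0 0.375 0 0.002 0 -5 0"

```text
t: 15.25
ee_pos: [520.5, -118.2, 147.3]
orientation: [1.982, 2.346, -0.09]
ft_force: [-3.6, -1.6, -4.0]
width: 14.3
```

```bash
python3 log.py B+
```

```text
{'t': 15.25, 'phi': 4.25, 'rad': 61.35, 'Ft': -0.65, 'Fr': -4.11, 'Fn': -3.84, 'M': 0.09, 'tilt': 5.19, 'w': 14.27}
```

Call:
play_rows:
  plan: "0 0.375 0 0.002 0 -5 0"

```text
t: 15.38
ee_pos: [519.9, -114.4, 147.0]
orientation: [1.937, 2.292, -0.173]
ft_force: [-3.5, -2.5, -3.8]
width: 14.6
```

```bash
python3 log.py B+
```

```text
{'t': 15.38, 'phi': 9.42, 'rad': 61.5, 'Ft': -1.24, 'Fr': -4.01, 'Fn': -3.87, 'M': 0.09, 'tilt': 10.19, 'w': 14.58}
```

Call:
play_rows:
  plan: "0 0.375 0 0.002 0 -5 0"

```text
t: 15.5
ee_pos: [519.3, -110.7, 146.3]
orientation: [1.89, 2.237, -0.252]
ft_force: [-3.8, -2.7, -4.8]
width: 14.7
```

```bash
python3 log.py B+
```

```text
{'t': 15.5, 'phi': 14.51, 'rad': 61.62, 'Ft': -0.79, 'Fr': -5.18, 'Fn': -4.22, 'M': 0.01, 'tilt': 15.19, 'w': 14.72}
```

Call:
play_rows:
  plan: "0 0.375 0 0.002 0 -5 0"

```text
t: 15.62
ee_pos: [518.7, -107.0, 145.3]
orientation: [1.842, 2.18, -0.328]
ft_force: [-3.9, -3.8, -4.8]
width: 14.6
```

```bash
python3 log.py B+; python3 dot.py d6
```

```text
{'t': 15.62, 'phi': 19.57, 'rad': 61.75, 'Ft': -1.35, 'Fr': -5.55, 'Fn': -4.5, 'M': 0.05, 'tilt': 20.18, 'w': 14.56}
dot phi candidates (+ toward +t): [(-21, 26, 53), (-14, 25, 52), (-13, 27, 53), (-10, 24, 50), (-7, 127, 139), (-6, -24, 161)]
```

Call:
play_rows:
  plan: "0 0.375 0 0.008 0 -5 0"

```text
t: 15.8
ee_pos: [518.2, -103.8, 144.2]
orientation: [1.795, 2.122, -0.4]
ft_force: [-4.9, -2.9, -3.3]
width: 14.6
```

```bash
python3 log.py B+
```

```text
{'t': 15.8, 'phi': 24.28, 'rad': 61.85, 'Ft': -0.47, 'Fr': -3.87, 'Fn': -5.34, 'M': -0.04, 'tilt': 25.13, 'w': 14.59}
```

Call:
play_rows:
  plan: "0 0.375 0 0.008 0 -5 0"

```text
t: 15.92
ee_pos: [517.7, -100.3, 142.5]
orientation: [1.744, 2.062, -0.469]
ft_force: [-5.2, -3.8, -2.8]
width: 14.6
```

```bash
python3 log.py B+
```

```text
{'t': 15.93, 'phi': 29.46, 'rad': 61.96, 'Ft': -1.19, 'Fr': -3.88, 'Fn': -5.72, 'M': -0.05, 'tilt': 30.16, 'w': 14.65}
```

Call:
play_rows:
  plan: "0 0.375 0 0.008 0 -5 0"

```text
t: 16.05
ee_pos: [517.1, -97.0, 140.5]
orientation: [1.693, 2.002, -0.536]
ft_force: [-5.2, -4.2, -1.6]
width: 14.7
```

```bash
python3 log.py B+
```

```text
{'t': 16.05, 'phi': 34.62, 'rad': 62.05, 'Ft': -1.82, 'Fr': -3.2, 'Fn': -5.78, 'M': -0.07, 'tilt': 35.16, 'w': 14.7}
```

Call:
play_rows:
  plan: "0 0.375 0 0.008 0 -5 0"

```text
t: 16.18
ee_pos: [516.6, -93.9, 138.3]
orientation: [1.641, 1.94, -0.599]
ft_force: [-4.2, -3.9, -1.7]
width: 14.6
```

```bash
python3 log.py B+; python3 dot.py d7
```

```text
{'t': 16.18, 'phi': 39.67, 'rad': 62.18, 'Ft': -1.37, 'Fr': -3.3, 'Fn': -4.81, 'M': -0.04, 'tilt': 40.16, 'w': 14.58}
dot phi candidates (+ toward +t): [(-31, 56, 73), (-31, 57, 77), (-30, 55, 74), (-29, 54, 77), (-29, 53, 81), (-24, 58, 84)]
```

Call:
play_rows:
  plan: "0 -0.375 0 0.03 0 5 0;0 -0.375 0 0.03 0 5 0"

```text
t: 16.48
ee_pos: [517.3, -98.5, 141.2]
orientation: [1.747, 2.07, -0.464]
ft_force: [-5.4, 2.6, -5.1]
width: 14.5
```

```bash
python3 log.py B-
```

```text
{'t': 16.48, 'phi': 31.41, 'rad': 61.79, 'Ft': 5.59, 'Fr': -2.61, 'Fn': -4.89, 'M': -1.13, 'tilt': 29.7, 'w': 14.55}
```

Call:
play_rows:
  plan: "0 -0.375 0 0.03 0 5 0"

```text
t: 16.6
ee_pos: [518.0, -102.3, 143.2]
orientation: [1.798, 2.128, -0.393]
ft_force: [-5.1, 2.9, -5.7]
width: 14.6
```

```bash
python3 log.py B-
```

```text
{'t': 16.6, 'phi': 25.79, 'rad': 61.65, 'Ft': 5.76, 'Fr': -3.49, 'Fn': -4.51, 'M': -1.21, 'tilt': 24.7, 'w': 14.64}
```

Call:
play_rows:
  plan: "0 -0.375 0 0.03 0 5 0"

```text
t: 16.73
ee_pos: [518.6, -106.0, 144.8]
orientation: [1.847, 2.185, -0.32]
ft_force: [-4.6, 3.3, -6.5]
width: 14.6
```

```bash
python3 log.py B-
```

```text
{'t': 16.73, 'phi': 20.51, 'rad': 61.56, 'Ft': 6.02, 'Fr': -4.64, 'Fn': -4.0, 'M': -1.18, 'tilt': 19.71, 'w': 14.62}
```

Call:
play_rows:
  plan: "0 -0.375 0 0.03 0 5 0"

```text
t: 16.85
ee_pos: [519.2, -109.7, 145.8]
orientation: [1.895, 2.242, -0.244]
ft_force: [-4.9, 3.9, -5.2]
width: 14.7
```

```bash
python3 log.py B-
```

```text
{'t': 16.85, 'phi': 15.39, 'rad': 61.43, 'Ft': 5.85, 'Fr': -3.78, 'Fn': -4.22, 'M': -1.17, 'tilt': 14.71, 'w': 14.72}
```

Call:
play_rows:
  plan: "0 -0.375 0 0.03 0 5 0"

```text
t: 16.98
ee_pos: [519.7, -113.3, 146.6]
orientation: [1.941, 2.297, -0.165]
ft_force: [-4.7, 5.1, -3.8]
width: 14.6
```

```bash
python3 log.py B-
```

```text
{'t': 16.98, 'phi': 10.32, 'rad': 61.29, 'Ft': 6.38, 'Fr': -2.68, 'Fn': -3.81, 'M': -1.12, 'tilt': 9.71, 'w': 14.63}
```

Call:
play_rows:
  plan: "0 -0.375 0 0.03 0 5 0"

```text
t: 17.1
ee_pos: [520.4, -117.0, 147.0]
orientation: [1.987, 2.351, -0.081]
ft_force: [-4.8, 4.3, -4.3]
width: 14.7
```

```bash
python3 log.py B-
```

```text
{'t': 17.1, 'phi': 5.24, 'rad': 61.19, 'Ft': 5.37, 'Fr': -3.87, 'Fn': -4.05, 'M': -1.14, 'tilt': 4.71, 'w': 14.72}
```

Call:
play_rows:
  plan: "0 -0.375 0 0.03 0 5 0"

```text
t: 17.23
ee_pos: [520.9, -120.7, 147.1]
orientation: [-2.025, -2.397, -0.005]
ft_force: [-4.4, 6.2, -3.6]
width: 14.4
```

```bash
python3 log.py B-
```

```text
{'t': 17.23, 'phi': 0.2, 'rad': 61.05, 'Ft': 6.85, 'Fr': -3.54, 'Fn': -3.36, 'M': -1.1, 'tilt': -0.3, 'w': 14.38}
```

Call:
play_rows:
  plan: "0 -0.375 0 0.03 0 5 0"

```text
t: 17.35
ee_pos: [521.6, -124.4, 146.8]
orientation: [-1.981, -2.345, -0.092]
ft_force: [-4.3, 5.3, -3.8]
width: 14.7
```

```bash
python3 log.py B-
```

```text
{'t': 17.35, 'phi': -4.88, 'rad': 60.96, 'Ft': 5.63, 'Fr': -4.29, 'Fn': -3.37, 'M': -1.06, 'tilt': -5.3, 'w': 14.74}
```

Call:
play_rows:
  plan: "0 -0.375 0 0.03 0 5 0"

```text
t: 17.48
ee_pos: [522.1, -128.0, 146.2]
orientation: [-1.936, -2.291, -0.175]
ft_force: [-3.2, 5.8, -2.1]
width: 14.9
```

```bash
python3 log.py B-; python3 dot.py d8
```

```text
{'t': 17.48, 'phi': -9.98, 'rad': 60.8, 'Ft': 5.78, 'Fr': -3.16, 'Fn': -2.16, 'M': -1.04, 'tilt': -10.31, 'w': 14.88}
dot phi candidates (+ toward +t): [(-16, 150, 142), (-15, 151, 140), (-15, 47, 22), (-14, 149, 146), (-14, 46, 22), (-13, 152, 140)]
```

```bash
cat > fit2.py <<'E'
import json,numpy as np,sys
from scipy.optimize import least_squares
LG=[json.loads(l) for l in open('log.jsonl')]
air=[(np.sin(np.radians(l['tilt'])),l['M'],l['Ft']) for l in LG if l['tag']=='air']
s,m,f=np.array(air).T; km=np.polyfit(s,m,1); f0=f.mean(); print('air M',km,'Ft0',f0)
def go(off,K0=.18,f0=f0,free=False):
    G=list(off); d=[]
    for l in LG:
        g=l['tag'][:-1]
        if g in off:
            c=np.radians(l['tilt']); e=np.radians(1.5*np.cos(c))
            d.append((G.index(g),1 if l['tag'][-1]=='+' else -1,c+np.radians(off[g]),l['Ft']+l['Fr']*e-f0,l['M']-np.polyval(km,np.sin(c))))
    g,s,D,Ft,M=np.array(d).T; g=g.astype(int)
    def res(p):
        h,K,dr,L,f=p[:5]; mc0=p[5:]
        tau=K*np.sin(D+h)-s*dr; Mc=f*tau+mc0[g]; F=(tau-Mc)/.0605
        return np.r_[(F-Ft)/.5,(-L*F+Mc-M)/.05,(L-.193)/.01,(K-K0)/.02,(dr-.24)/.03,mc0/1.]
    out=[]
    for h0 in np.radians(np.arange(0,360,45)):
        r=least_squares(res,np.r_[h0,K0,.24,.193,.2,np.zeros(len(G))]); out.append((2*r.cost,np.degrees(r.x[0])%360,r.x,np.degrees(np.sqrt(np.linalg.inv(r.jac.T@r.jac)[0,0]))))
    out.sort(key=lambda x:x[0]); seen=[]
    for o in out:
        if all(abs(o[1]-q)>3 for q in seen) and len(seen)<3: seen.append(o[1]); print(list(off),'chi2',round(o[0],1),'n',2*len(D),'h',round(o[1],1),'sd',round(o[3],1),o[2][1:].round(3))
if __name__=='__main__':
    O=eval(sys.argv[1])
    go(O); go(O,f0=0)
    for k in O: go({k:O[k]})
E
python3 fit2.py "{'A':-36,'B':15}"
```

```text
air M [-0.46750182  0.05668555] Ft0 -0.5296895510340573
['A', 'B'] chi2 83.1 n 72 h 111.5 sd 5.6 [ 0.163  0.254  0.183  0.177  0.046 -0.071]
['A', 'B'] chi2 73.3 n 72 h 129.5 sd 7.9 [ 0.13   0.263  0.193  0.227  0.023 -0.097]
['A'] chi2 35.5 n 36 h 130.9 sd 7.2 [0.175 0.255 0.191 0.203 0.044]
['B'] chi2 22.6 n 36 h 83.5 sd 6.2 [ 0.194  0.234  0.184  0.126 -0.016]
```

Both grips agree the heavy side is about 110–130° ahead of the dot, toward +t. I'll turn the disc on by 50°, regrip, and measure where the pull should cross zero.

Call:
play_rows:
  plan: "0 0.375 0 0.002 0 -5 0;0 0.375 0 0.002 0 -5 0;0 0.375 0 0.002 0 -5 0"

```text
t: 17.9
ee_pos: [520.6, -118.4, 147.1]
orientation: [1.982, 2.345, -0.09]
ft_force: [-3.7, -2.5, -4.9]
width: 14.8
```

```bash
python3 log.py B+
```

```text
{'t': 17.9, 'phi': 4.09, 'rad': 61.15, 'Ft': -1.46, 'Fr': -4.98, 'Fn': -4.04, 'M': 0.06, 'tilt': 5.21, 'w': 14.81}
```

Call:
play_rows:
  plan: "0 0.375 0 0.002 0 -5 0;0 0.375 0 0.002 0 -5 0;0 0.375 0 0.002 0 -5 0"

```text
t: 18.27
ee_pos: [518.8, -107.1, 145.2]
orientation: [1.842, 2.18, -0.327]
ft_force: [-4.9, -4.0, -6.5]
width: 14.6
```

```bash
python3 log.py B+
```

```text
{'t': 18.27, 'phi': 19.57, 'rad': 61.58, 'Ft': -0.82, 'Fr': -7.23, 'Fn': -5.46, 'M': 0.06, 'tilt': 20.19, 'w': 14.59}
```

Call:
play_rows:
  plan: "0 0.375 0 0.008 0 -5 0;0 0.375 0 0.008 0 -5 0;0 0.375 0 0.008 0 -5 0;0 0.375 0 0.008 0 -5 0"

```text
t: 18.77
ee_pos: [516.6, -93.9, 138.1]
orientation: [1.64, 1.94, -0.598]
ft_force: [-3.6, -5.5, -3.6]
width: 14.5
```

```bash
python3 log.py B+
```

```text
{'t': 18.77, 'phi': 39.78, 'rad': 61.99, 'Ft': -1.45, 'Fr': -5.86, 'Fn': -4.42, 'M': -0.01, 'tilt': 40.16, 'w': 14.53}
```

Call:
play_rows:
  plan: "3.5 0 0 0 0 0 0;3.5 0 0 0 0 0 0;3.5 0 0 0 0 0 0;3.5 0 0 0 0 0 0;3.5 0 0 0 0 0 0"

```text
t: 19.4
ee_pos: [516.9, -94.4, 138.1]
orientation: [1.643, 1.942, -0.597]
ft_force: [-0.4, -0.4, -0.3]
width: 35.1
```

```bash
python3 log.py air;python3 dot.py d9
```

```text
{'t': 19.4, 'phi': 39.37, 'rad': 61.69, 'Ft': -0.12, 'Fr': -0.44, 'Fn': -0.43, 'M': -0.25, 'tilt': 39.98, 'w': 35.07}
dot phi candidates (+ toward +t): [(-31, 59, 58), (-28, 60, 55), (-25, 61, 54), (-24, 62, 53), (-23, 63, 53), (-21, 64, 55)]
```

Call:
play_rows:
  plan: "3.5 -0.375 0 0.02 0 5 0;3.5 -0.375 0 0.02 0 5 0;3.5 -0.375 0 0.02 0 5 0;3.5 -0.375 0 0.02 0 5 0;3.5 -0.375 0 0.02 0 5 0;3.5 0 0 0 0 0 0;3.5 0 0 0 0 0 0"

```text
t: 20.32
ee_pos: [519.1, -110.5, 146.1]
orientation: [1.892, 2.238, -0.251]
ft_force: [0.4, 1.0, -0.1]
width: 35.1
```

```bash
python3 log.py air;python3 dot.py d10
```

```text
{'t': 20.32, 'phi': 14.74, 'rad': 61.44, 'Ft': 0.87, 'Fr': 0.17, 'Fn': 0.51, 'M': -0.1, 'tilt': 15.08, 'w': 35.14}
dot phi candidates (+ toward +t): [(-45, 60, 85), (-42, 59, 81), (-41, 61, 94), (-34, 62, 102), (-32, 58, 80), (-18, 63, 113)]
```

Call:
play_rows:
  plan: "3.5 -0.375 0 0.02 0 5 0;3.5 -0.375 0 0.02 0 5 0;3.5 -0.375 0 0.02 0 5 0;3.5 -0.375 0 0.02 0 5 0;3.5 -0.375 0 0.02 0 5 0;3.5 0 0 0 0 0 0;3.5 0 0 0 0 0 0"

```text
t: 21.25
ee_pos: [522.1, -128.0, 146.4]
orientation: [-1.938, -2.295, -0.166]
ft_force: [-0.7, -0.9, 0.3]
width: 35.2
```

```bash
python3 log.py air;python3 dot.py d11
```

```text
{'t': 21.25, 'phi': -9.8, 'rad': 61.03, 'Ft': -0.67, 'Fr': 0.41, 'Fn': -0.82, 'M': 0.12, 'tilt': -9.93, 'w': 35.17}
dot phi candidates (+ toward +t): [(-15, 151, 141), (-14, 150, 143), (-13, 152, 141), (-13, 47, 26), (-12, 46, 25), (-11, 45, 24)]
```

Call:
play_rows:
  plan: "0 0 0 0 0 0 0;0 0 0 0 0 0 0;0 0 0 0 0 0 0;0 0 0 0 0 0 0;0 0 0 0 0 0 0"

```text
t: 21.92
ee_pos: [523.6, -129.2, 147.7]
orientation: [-1.94, -2.296, -0.171]
ft_force: [0.4, -0.6, 5.5]
width: 0.4
```

```bash
python3 log.py grip
```

```text
{'t': 21.93, 'phi': -10.85, 'rad': 62.57, 'Ft': 0.42, 'Fr': 5.57, 'Fn': 0.26, 'M': 0.02, 'tilt': -9.94, 'w': 0.4}
```

The fingers closed to 0.4 mm, so this grip missed the disc. I need to look.

```bash
python3 - <<'E'
from fit import *
a=snap('scene')['pixels'][150:310,200:400,::-1]; b=snap('side')['pixels'][120:320,200:400,::-1]
cv2.imwrite('pics/m1.png',np.hstack([cv2.resize(a,(500,400),interpolation=cv2.INTER_CUBIC),cv2.resize(b,(300,300))[:400] if 0 else cv2.resize(b,(300,400))]))
o=get_obs();print(o['ee_pos'],o['width'],o['qpos'])
E
```

```text
[ 523.62012389 -129.16234359  147.75943059] 0.6366993369300605 [-0.35834847  0.40133811  1.80446184  0.17629969  1.02877093 -0.62416851]
```

View pics/m1.png

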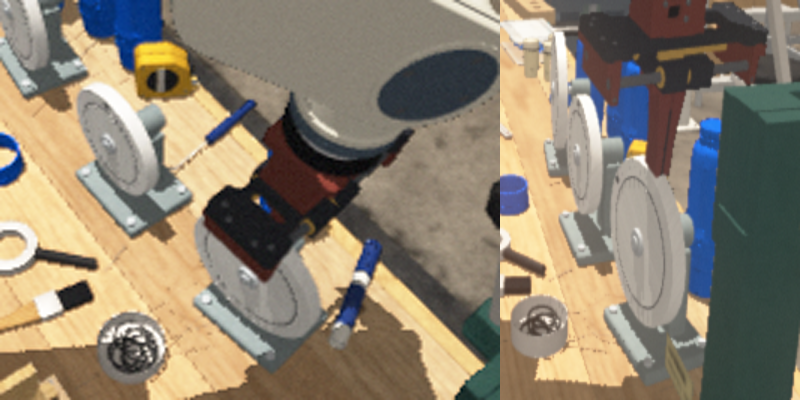

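The side view seems to show the fingers behind the disc, which doesn't match the measured pose. I'll check with depth.

```bash
python3 - <<'E'
from fit import *
for nm in('side','scene'):
    im=dict(np.load('/tmp/%s.npz'%nm)); P=cloud(im); px=im['pixels'].astype(int)
    d=P-HUB; n=d@N;t=d@T;z=d[...,2]
    red=(px[...,0]>px[...,1]*1.6)&(px[...,0]>px[...,2]*1.3)&(im['range_z']>0)&(abs(n)<130)&(abs(t)<130)&(z<200)
    for lo in range(20,200,20):
        k=red&(z>=lo)&(z<lo+20)
        if k.sum()>5: print(nm,lo,'n',np.percentile(n[k],[2,50,98]).round(),'t',np.percentile(t[k],[2,50,98]).round(),k.sum())
    m,nn,tt,c,cz,r,_=disc(im,*((290,250) if nm=='side' else (298,272))); print('disc face',((np.r_[c,105]-HUB)@N).round(1),((np.r_[c,105]-HUB)@T).round(1),cz,r)
im=dict(np.load('/tmp/scene.npz'))
cv2.imwrite('pics/m2.png',cv2.resize(dict(np.load('/tmp/side.npz'))['pixels'][120:280,230:390,::-1],(600,600),interpolation=cv2.INTER_CUBIC))
E
```

```text
side 60 n [-2.  7.  8.] t [-26. -25. -24.] 7
side 80 n [-7.  4.  8.] t [-30. -28. -26.] 28
side 100 n [-11.   1.  10.] t [-33. -31. -24.] 78
side 120 n [-14.  -2.  12.] t [-37. -35. -18.] 164
side 140 n [-26.  73.  79.] t [-62. -42.  -5.] 92
side 160 n [-78.  74.  84.] t [-65. -56. -23.] 155
side 180 n [-40. -20.  16.] t [-58. -56. -22.] 371
disc face -8.5 -1.5 114.63077545166016 81.14006805419922
scene 120 n [-13. -12. -11.] t [-26. -21. -15.] 7
scene 140 n [-81. -80.  75.] t [-62. -39.  -5.] 60
scene 160 n [-87. -86.  71.] t [-66. -32.  -1.] 65
scene 180 n [-87. -40. -23.] t [-59. -47.  -7.] 82
disc face -8.4 -0.8 104.3704833984375 72.60717010498047
```

View pics/m2.png

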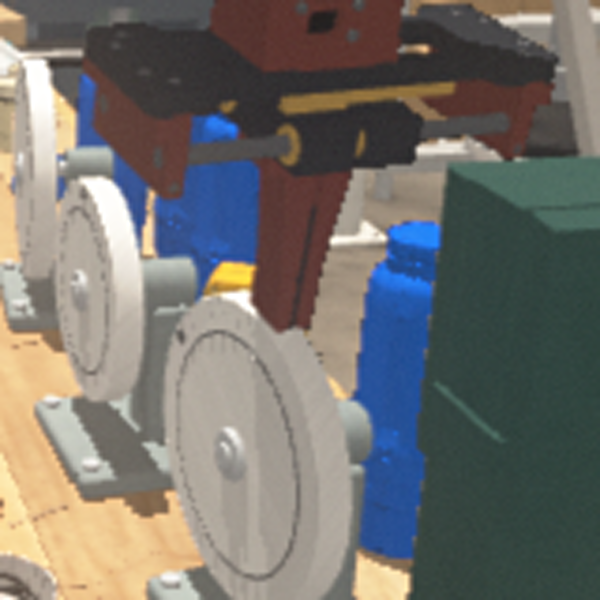

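The fingers have evidently interpenetrated the disc: the measured tip is 43 mm from the axle and the visible part ends at the rim. Forces are low at about 5 N. I'll back straight out radially, then open.

Call:
play_rows:
  plan: "0 0 0 -1 0 0 0;0 0 0 -1 0 0 0"

```text
t: 22.28
ee_pos: [523.1, -132.4, 167.2]
orientation: [-1.938, -2.294, -0.169]
ft_force: [-1.5, 0.3, 0.0]
width: 0.7
```

Call:
play_rows:
  plan: "0 0 0 -1 0 0 0;0 0 0 -1 0 0 0;0 0 0 -1 0 0 0;8.78 0 0 0 0 0 0;8.78 0 0 0 0 0 0;8.78 0 0 0 0 0 0;8.78 0 0 0 0 0 0;8.78 0 0 0 0 0 0;8.78 0 0 0 0 0 0;8.78 0 0 0 0 0 0"

```text
t: 23.52
ee_pos: [524.1, -137.3, 196.2]
orientation: [-1.938, -2.294, -0.17]
ft_force: [0.1, 0.2, -0.2]
width: 66.9
```

```bash
python3 log.py x; python3 dot.py d12; python3 - <<'E'
from fit import *
im=snap('wrist');P=cloud(im); P=P[im['range_z']>0];d=P-HUB
k=(d[:,2]>50)&(d[:,2]<78)&(abs(d@N)<30)&(abs(d@T)<60);print(k.sum(),np.percentile(d[k]@N,[5,50,95]),np.percentile(d[k]@T,[0,50,100]),d[k,2].max())
cv2.imwrite('pics/w2.png',np.hstack([im['pixels'][:,:,::-1],cv2.resize(cv2.imread('pics/d12.png'),(288,288),) if 0 else cv2.copyMakeBorder(cv2.resize(cv2.imread('pics/d12.png'),(288,288)),0,96,0,0,0)]))
E
```

```text
{'t': 23.52, 'phi': -10.28, 'rad': 111.69, 'Ft': 0.14, 'Fr': -0.24, 'Fn': 0.15, 'M': 0.14, 'tilt': -10.0, 'w': 66.91}
dot phi candidates (+ toward +t): [(-67, 58, 83), (-66, 59, 84), (-63, 57, 86), (-61, 60, 90), (-56, 56, 93), (-49, 61, 100)]
3343 [-6.78623043  0.40114528  7.6099689 ] [-50.85143982   4.30784054  51.80576202] 72.43611468085115
```

View pics/w2.png

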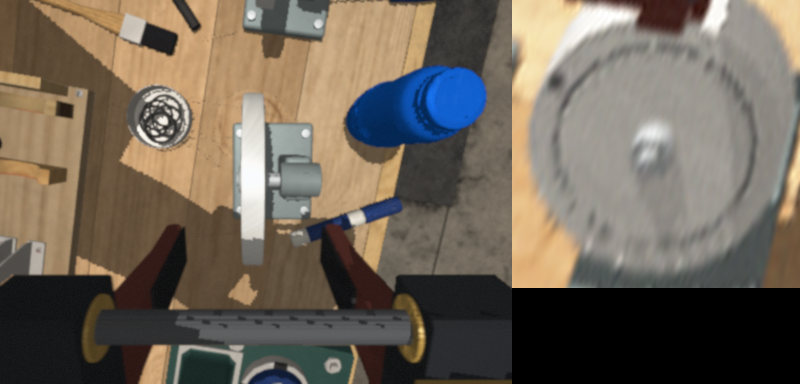

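Clean retreat. The disc is undisturbed with its dot at φ≈58° and sits centred between the fingers. I'll regrip, closing in steps this time.

Call:
play_rows:
  plan: "4 0 0 2 0 0 0;4 0 0 2 0 0 0;4 0 0 1.2 0 0 0;4 0 0 0 0 0 0;2.6 0 0 0 0 0 0;2.1 0 0 0 0 0 0;1.8 0 0 0 0 0 0;1.6 0 0 0 0 0 0;1.4 0 0 0 0 0 0;1.4 0 0 0 0 0 0"

```text
t: 24.88
ee_pos: [522.2, -128.5, 145.1]
orientation: [-1.938, -2.294, -0.169]
ft_force: [-4.7, -0.7, 4.6]
width: 15.0
```

```bash
python3 log.py grip
```

```text
{'t': 24.88, 'phi': -10.55, 'rad': 59.86, 'Ft': 0.96, 'Fr': 4.55, 'Fn': -4.75, 'M': 0.21, 'tilt': -10.0, 'w': 14.97}
```

Call:
play_rows:
  plan: "1.2 0 0 0 0 0 0;1 0 0 0 0 0 0;1 0 0 0 0 0 0"

```text
t: 25.25
ee_pos: [522.2, -128.5, 145.1]
orientation: [-1.938, -2.294, -0.169]
ft_force: [-4.9, -2.3, 5.5]
width: 15.2
```

```bash
python3 log.py grip
```

```text
{'t': 25.25, 'phi': -10.55, 'rad': 59.86, 'Ft': -0.47, 'Fr': 5.67, 'Fn': -5.24, 'M': 0.15, 'tilt': -10.0, 'w': 15.16}
```

Call:
play_rows:
  plan: "1 0.375 0 -0.02 0 -5 0;1 0.375 0 0.002 0 -5 0"

```text
t: 25.5
ee_pos: [521.1, -121.7, 146.2]
orientation: [2.027, 2.397, -0.003]
ft_force: [-5.2, -1.8, -3.4]
width: 15.0
```

```bash
python3 log.py C+
```

```text
{'t': 25.5, 'phi': -0.65, 'rad': 60.19, 'Ft': -0.97, 'Fr': -3.34, 'Fn': -5.43, 'M': 0.35, 'tilt': 0.16, 'w': 15.02}
```

Call:
play_rows:
  plan: "1 0.375 0 0.002 0 -5 0"

```text
t: 25.62
ee_pos: [520.5, -117.7, 146.2]
orientation: [1.983, 2.346, -0.09]
ft_force: [-3.5, -3.8, -3.4]
width: 15.0
```

```bash
python3 log.py C+
```

```text
{'t': 25.62, 'phi': 4.8, 'rad': 60.34, 'Ft': -2.9, 'Fr': -3.7, 'Fn': -4.08, 'M': 0.41, 'tilt': 5.17, 'w': 14.95}
```

Call:
play_rows:
  plan: "1 0.375 0 0.002 0 -5 0"

```text
t: 25.75
ee_pos: [519.9, -113.9, 145.9]
orientation: [1.937, 2.292, -0.172]
ft_force: [-2.9, -4.0, -5.5]
width: 15.2
```

```bash
python3 log.py C+
```

```text
{'t': 25.75, 'phi': 10.02, 'rad': 60.48, 'Ft': -2.48, 'Fr': -6.02, 'Fn': -3.52, 'M': 0.45, 'tilt': 10.17, 'w': 15.24}
```

Call:
play_rows:
  plan: "1 0.375 0 0.002 0 -5 0"

```text
t: 25.88
ee_pos: [519.2, -110.2, 145.1]
orientation: [1.89, 2.237, -0.252]
ft_force: [-3.0, -5.3, -6.3]
width: 14.9
```

```bash
python3 log.py C+
```

```text
{'t': 25.88, 'phi': 15.19, 'rad': 60.59, 'Ft': -2.92, 'Fr': -7.3, 'Fn': -3.83, 'M': 0.47, 'tilt': 15.17, 'w': 14.91}
```

Call:
play_rows:
  plan: "1 0.375 0 0.002 0 -5 0"

```text
t: 26.0
ee_pos: [518.6, -106.7, 144.1]
orientation: [1.842, 2.18, -0.328]
ft_force: [-2.4, -6.7, -7.0]
width: 15.4
```

```bash
python3 log.py C+
```

```text
{'t': 26.0, 'phi': 20.3, 'rad': 60.71, 'Ft': -3.44, 'Fr': -8.74, 'Fn': -3.46, 'M': 0.49, 'tilt': 20.17, 'w': 15.36}
```

Call:
play_rows:
  plan: "1 0.375 0 0.006 0 -5 0"

```text
t: 26.12
ee_pos: [518.1, -103.2, 142.8]
orientation: [1.793, 2.122, -0.4]
ft_force: [-1.2, -7.2, -7.0]
width: 15.4
```

```bash
python3 log.py C+
```

```text
{'t': 26.12, 'phi': 25.36, 'rad': 60.88, 'Ft': -3.21, 'Fr': -9.27, 'Fn': -2.38, 'M': 0.51, 'tilt': 25.17, 'w': 15.44}
```

Call:
play_rows:
  plan: "1 0.375 0 0.006 0 -5 0"

```text
t: 26.25
ee_pos: [517.5, -100.0, 141.2]
orientation: [1.743, 2.063, -0.47]
ft_force: [-1.6, -8.6, -8.1]
width: 15.2
```

```bash
python3 log.py C+
```

```text
{'t': 26.25, 'phi': 30.41, 'rad': 60.99, 'Ft': -2.97, 'Fr': -11.13, 'Fn': -2.99, 'M': 0.53, 'tilt': 30.18, 'w': 15.23}
```

Call:
play_rows:
  plan: "1 0.375 0 0.006 0 -5 0"

```text
t: 26.38
ee_pos: [517.0, -96.8, 139.3]
orientation: [1.692, 2.002, -0.537]
ft_force: [-0.7, -10.3, -8.2]
width: 15.2
```

```bash
python3 log.py C+
```

```text
{'t': 26.38, 'phi': 35.43, 'rad': 61.12, 'Ft': -3.45, 'Fr': -12.48, 'Fn': -2.38, 'M': 0.5, 'tilt': 35.19, 'w': 15.16}
```

Call:
play_rows:
  plan: "1 0.375 0 0.006 0 -5 0"

```text
t: 26.5
ee_pos: [516.5, -93.9, 137.1]
orientation: [1.64, 1.94, -0.6]
ft_force: [0.1, -12.2, -8.2]
width: 15.3
```

```bash
python3 log.py C+; python3 dot.py d13
```

```text
{'t': 26.5, 'phi': 40.46, 'rad': 61.22, 'Ft': -3.84, 'Fr': -14.07, 'Fn': -1.95, 'M': 0.51, 'tilt': 40.2, 'w': 15.29}
dot phi candidates (+ toward +t): [(-49, 108, 93), (-49, 107, 93), (-46, 109, 96), (-44, 106, 98), (-40, 110, 102), (-35, 105, 106)]
```

Call:
play_rows:
  plan: "1 -0.375 0 0.03 0 5 0;1 -0.375 0 0.03 0 5 0"

```text
t: 26.8
ee_pos: [517.3, -98.4, 140.1]
orientation: [1.746, 2.071, -0.464]
ft_force: [-2.9, -3.2, -8.5]
width: 15.5
```

```bash
python3 log.py C-
```

```text
{'t': 26.8, 'phi': 32.05, 'rad': 60.87, 'Ft': 2.22, 'Fr': -8.66, 'Fn': -3.34, 'M': -0.73, 'tilt': 29.68, 'w': 15.45}
```

Call:
play_rows:
  plan: "1 -0.375 0 0.03 0 5 0"

```text
t: 26.92
ee_pos: [517.9, -102.1, 142.1]
orientation: [1.798, 2.128, -0.393]
ft_force: [-2.6, -0.2, -9.2]
width: 15.7
```

```bash
python3 log.py C-
```

```text
{'t': 26.93, 'phi': 26.45, 'rad': 60.75, 'Ft': 4.29, 'Fr': -8.12, 'Fn': -2.63, 'M': -0.81, 'tilt': 24.67, 'w': 15.73}
```

Call:
play_rows:
  plan: "1 -0.375 0 0.03 0 5 0"

```text
t: 27.05
ee_pos: [518.5, -105.7, 143.6]
orientation: [1.847, 2.186, -0.32]
ft_force: [-3.1, 0.3, -8.7]
width: 15.1
```

```bash
python3 log.py C-
```

```text
{'t': 27.05, 'phi': 21.2, 'rad': 60.62, 'Ft': 3.91, 'Fr': -7.78, 'Fn': -2.98, 'M': -0.93, 'tilt': 19.67, 'w': 15.14}
```

Call:
play_rows:
  plan: "1 -0.375 0 0.03 0 5 0"

```text
t: 27.18
ee_pos: [519.1, -109.2, 144.7]
orientation: [1.895, 2.242, -0.243]
ft_force: [-4.1, 2.1, -7.9]
width: 14.8
```

```bash
python3 log.py C-
```

```text
{'t': 27.18, 'phi': 16.06, 'rad': 60.48, 'Ft': 4.82, 'Fr': -6.88, 'Fn': -3.7, 'M': -0.93, 'tilt': 14.67, 'w': 14.84}
```

Call:
play_rows:
  plan: "1 -0.375 0 0.03 0 5 0"

```text
t: 27.3
ee_pos: [519.6, -112.8, 145.5]
orientation: [1.941, 2.298, -0.164]
ft_force: [-4.7, 2.7, -7.2]
width: 15.4
```

```bash
python3 log.py C-
```

```text
{'t': 27.3, 'phi': 10.97, 'rad': 60.36, 'Ft': 4.74, 'Fr': -6.39, 'Fn': -4.18, 'M': -0.92, 'tilt': 9.67, 'w': 15.37}
```

Call:
play_rows:
  plan: "1 -0.375 0 0.03 0 5 0"

```text
t: 27.42
ee_pos: [520.3, -116.4, 146.0]
orientation: [1.987, 2.351, -0.08]
ft_force: [-4.7, 4.7, -4.9]
width: 14.8
```

```bash
python3 log.py C-
```

```text
{'t': 27.43, 'phi': 5.86, 'rad': 60.24, 'Ft': 5.83, 'Fr': -4.32, 'Fn': -3.84, 'M': -0.94, 'tilt': 4.66, 'w': 14.82}
```

Call:
play_rows:
  plan: "1 -0.375 0 0.03 0 5 0"

```text
t: 27.55
ee_pos: [520.8, -120.1, 146.1]
orientation: [-2.025, -2.396, -0.007]
ft_force: [-4.0, 4.7, -4.6]
width: 15.3
```

```bash
python3 log.py C-
```

```text
{'t': 27.55, 'phi': 0.79, 'rad': 60.08, 'Ft': 5.35, 'Fr': -4.49, 'Fn': -3.21, 'M': -1.0, 'tilt': -0.35, 'w': 15.34}
```

Call:
play_rows:
  plan: "1 -0.375 0 0.03 0 5 0"

```text
t: 27.68
ee_pos: [521.5, -123.7, 145.9]
orientation: [-1.981, -2.345, -0.093]
ft_force: [-4.4, 5.9, -3.2]
width: 14.9
```

```bash
python3 log.py C-; python3 fit2.py "{'A':-36,'B':17,'C':68}"
```

```text
{'t': 27.68, 'phi': -4.35, 'rad': 59.97, 'Ft': 6.32, 'Fr': -3.69, 'Fn': -3.36, 'M': -0.97, 'tilt': -5.35, 'w': 14.9}
air M [-0.46547409  0.04765168] Ft0 -0.2910253372996786
['A', 'B', 'C'] chi2 205.1 n 112 h 94.9 sd 3.6 [ 0.181  0.221  0.185  0.054  0.077 -0.024 -0.035]
['A', 'B', 'C'] chi2 382.5 n 112 h 280.8 sd 4.1 [-0.021  0.026  0.134 -6.901  0.094 -0.041 -0.059]
['A', 'B', 'C'] chi2 208.9 n 112 h 99.4 sd 3.9 [ 0.17   0.225  0.19   0.082  0.071 -0.034 -0.041]
['A', 'B', 'C'] chi2 380.3 n 112 h 281.6 sd 4.2 [-0.02   0.025  0.139 -6.948  0.094 -0.04  -0.056]
['A'] chi2 36.6 n 36 h 135.2 sd 8.1 [0.162 0.26  0.194 0.222 0.036]
['B'] chi2 23.7 n 42 h 84.7 sd 6.4 [ 0.183  0.244  0.189  0.165 -0.024]
['C'] chi2 41.2 n 34 h 77.3 sd 8.5 [ 0.209  0.195  0.185 -0.098  0.019]
['C'] chi2 207.7 n 34 h 320.9 sd 16.4 [-0.0000000e+00  0.0000000e+00  1.4900000e-01 -1.1222071e+04
 -2.5900000e-01]
```

The grips disagree more than the noise allows. My analysis leaks radial force into the torque through the lever arm. I'll redo the fit with exact geometry, fitting the hub offset and contact offsets and dropping the first readings after a reversal.

```bash
cat > fit3.py <<'E'
import json,numpy as np,sys
from scipy.optimize import least_squares
LG=[json.loads(l) for l in open('log.jsonl')]
air=np.array([(np.sin(np.radians(l['tilt'])),l['M'],l['Ft']) for l in LG if l['tag'] in('air','x')])
km=np.polyfit(air[:,0],air[:,1],1); print('air',km,'rms',(air[:,1]-np.polyval(km,air[:,0])).std(),air[:,2].mean(),air[:,2].std())
def go(off,K0=.18,show=False,grips=None):
    G=list(off); d=[]; prev=None
    for l in LG:
        g=l['tag'][:-1]
        if g in off and l['tag']==prev or l['tag']=='B+':
            if g not in off: prev=l['tag'];continue
            c,ph=np.radians(l['tilt']),np.radians(l['phi'])
            Fy=l['Ft']*np.cos(ph)+l['Fr']*np.sin(ph); Fz=-l['Ft']*np.sin(ph)+l['Fr']*np.cos(ph)
            d.append((G.index(g),1 if l['tag'][-1]=='+' else -1,c,np.radians(off[g]),Fy,Fz,l['M']-np.polyval(km,np.sin(c)),l['rad']*np.sin(ph)/1e3,l['rad']*np.cos(ph)/1e3))
        prev=l['tag']
    g,s,c,o,Fy,Fz,M,cy,cz=np.array(d).T; g=g.astype(int); n=len(G); D=c+o
    Fa=Fy*np.cos(c)-Fz*np.sin(c); Fr=Fy*np.sin(c)+Fz*np.cos(c)  # along the tool: across, outward
    def split(p):
        h,K,dr,L,f,dy,dz=p[:7]; mc0=p[7:7+n]; e=p[7+n:7+2*n]/1e3; kr=0
        ry=cy-dy/1e3; rz=cz-dz/1e3
        # hub-to-contact in tool axes (across x, outward u), contact shifted by e across
        x=ry*np.cos(c)-rz*np.sin(c)+e[g]; u=ry*np.sin(c)+rz*np.cos(c)
        tau=K*np.sin(D+h)-s*dr; Mc=f*tau+mc0[g]
        F=(tau-Mc+x*Fr)/u            # torque about the hub toward +phi: u*Fa - x*Fr + Mc
        return F,-L*F-e[g]*Fr+Mc
    def res(p):
        F,m=split(p)
        return np.r_[(F-Fa)/.5,(m-M)/.04,(p[3]-.193)/.01,(p[1]-K0)/.02,(p[2]-.24)/.03,(p[5]-1.5)/1.5,p[6]/1.5,p[7:7+n]/.2,p[7+n:]/3]
    out=[]
    for h0 in np.radians(np.arange(0,360,45)):
        r=least_squares(res,np.r_[h0,K0,.24,.193,.1,1.5,0,np.zeros(2*n)]); out.append((2*r.cost,np.degrees(r.x[0])%360,r.x,np.degrees(np.sqrt(np.linalg.pinv(r.jac.T@r.jac)[0,0]))))
    out.sort(key=lambda x:x[0]); seen=[]
    for q in out:
        if all(abs(q[1]-w)>3 for w in seen) and len(seen)<2: seen.append(q[1]); print(G,'chi2',round(q[0],1),'n',2*len(D),'h',round(q[1],1),'sd',round(q[3],1),q[2][1:].round(3))
if __name__=='__main__':
    O=eval(sys.argv[1]); go(O)
    for k in O: go({k:O[k]})
    for k in O: go({j:O[j] for j in O if j!=k})
E
python3 fit3.py "{'A':-36,'B':17,'C':68}"
```

```text
air [-0.46876418  0.04924587] rms 0.013462406482097683 -0.23770553039324005 0.49651230064158675
['A', 'B', 'C'] chi2 140.1 n 102 h 82.5 sd 5.7 [ 0.151  0.262  0.197  0.182  0.181 -0.085  0.035 -0.042 -0.058  0.848
  0.67   5.542]
['A'] chi2 38.4 n 32 h 166.2 sd 12.8 [ 0.155  0.257  0.199  0.197  1.488 -1.58   0.013 -0.559]
['B'] chi2 22.3 n 40 h 83.7 sd 7.0 [ 0.17   0.252  0.195  0.187  0.654  0.142 -0.04   2.67 ]
['C'] chi2 18.4 n 30 h 80.8 sd 11.0 [ 0.19   0.23   0.19   0.02   0.484 -0.126 -0.004  0.471]
['B', 'C'] chi2 75.6 n 70 h 72.4 sd 5.0 [ 0.178  0.248  0.195  0.143 -0.368  0.698 -0.015 -0.022 -0.034  3.319]
['A', 'C'] chi2 102.2 n 62 h 95.2 sd 8.6 [ 0.155  0.246  0.195  0.119  0.321 -0.138  0.055 -0.067  0.204  4.101]
['A', 'B'] chi2 73.8 n 72 h 100.8 sd 8.1 [ 0.138  0.261  0.196  0.192  1.268 -1.492  0.036 -0.071  1.66   2.955]
```

All fits involving B and C put the heavy side about 70–100° ahead of the dot, so the bottom should be at dot φ≈95°. I'll measure beyond the bottom (dot 108→158°) to bracket it.

Call:
play_rows:
  plan: "1 0.375 0 0.013 0 -5 0;1 0.375 0 0.013 0 -5 0;1 0.375 0 0.013 0 -5 0;1 0.375 0 0.013 0 -5 0;1 0.375 0 0.013 0 -5 0;1 0.375 0 0.013 0 -5 0;1 0.375 0 0.013 0 -5 0;1 0.375 0 0.013 0 -5 0;1 0.375 0 0.013 0 -5 0;3.5 0 0 0 0 0 0;3.5 0 0 0 0 0 0;3.5 0 0 0 0 0 0;3.5 0 0 0 0 0 0;3.5 0 0 0 0 0 0"

```text
t: 29.42
ee_pos: [516.8, -94.2, 136.4]
orientation: [1.643, 1.943, -0.597]
ft_force: [0.5, -0.3, -0.0]
width: 34.8
```

Call:
play_rows:
  plan: "3.5 -0.375 0 0.02 0 5 0;3.5 -0.375 0 0.02 0 5 0;3.5 -0.375 0 0.02 0 5 0;3.5 -0.375 0 0.02 0 5 0;3.5 -0.375 0 0.02 0 5 0;3.5 -0.375 0 0.02 0 5 0;3.5 -0.375 0 0.02 0 5 0;3.5 -0.375 0 0.02 0 5 0;3.5 -0.375 0 0.02 0 5 0;3.5 -0.375 0 0.02 0 5 0;3.5 0 0 0 0 0 0;3.5 0 0 0 0 0 0"

```text
t: 30.92
ee_pos: [522.2, -128.6, 145.1]
orientation: [-1.939, -2.295, -0.168]
ft_force: [0.5, -0.3, 0.3]
width: 35.0
```

```bash
python3 log.py air; python3 dot.py d14
```

```text
{'t': 30.93, 'phi': -10.55, 'rad': 59.81, 'Ft': -0.34, 'Fr': 0.38, 'Fn': 0.39, 'M': 0.12, 'tilt': -9.93, 'w': 35.0}
dot phi candidates (+ toward +t): [(-61, 109, 92), (-60, 110, 92), (-55, 108, 98), (-52, 111, 101), (-46, 107, 107), (-42, 112, 110)]
```

Call:
play_rows:
  plan: "2.6 0 0 0 0 0 0;2.1 0 0 0 0 0 0;1.8 0 0 0 0 0 0;1.6 0 0 0 0 0 0;1.4 0 0 0 0 0 0;1.2 0 0 0 0 0 0;1 0 0 0 0 0 0;1 0 0 0 0 0 0"

```text
t: 31.98
ee_pos: [522.2, -128.5, 145.2]
orientation: [-1.938, -2.294, -0.169]
ft_force: [-4.1, 1.3, 2.3]
width: 15.1
```

```bash
python3 log.py grip
```

```text
{'t': 31.98, 'phi': -10.53, 'rad': 59.93, 'Ft': 2.33, 'Fr': 1.87, 'Fn': -3.86, 'M': -0.25, 'tilt': -10.03, 'w': 15.11}
```

Call:
play_rows:
  plan: "1 0.375 0 0.0 0 -5 0;1 0.375 0 0.012 0 -5 0"

```text
t: 32.22
ee_pos: [521.3, -122.5, 146.2]
orientation: [2.026, 2.397, -0.004]
ft_force: [-5.4, -3.4, -3.0]
width: 15.0
```

```bash
python3 log.py E+
```

```text
{'t': 32.23, 'phi': -1.39, 'rad': 60.22, 'Ft': -2.58, 'Fr': -2.97, 'Fn': -5.91, 'M': 0.54, 'tilt': 0.22, 'w': 15.04}
```

Call:
play_rows:
  plan: "1 0.375 0 0.012 0 -5 0"

```text
t: 32.35
ee_pos: [520.6, -118.5, 146.3]
orientation: [1.982, 2.345, -0.09]
ft_force: [-5.9, -5.0, -2.2]
width: 15.3
```

```bash
python3 log.py E+
```

```text
{'t': 32.35, 'phi': 4.02, 'rad': 60.34, 'Ft': -3.76, 'Fr': -2.44, 'Fn': -6.67, 'M': 0.6, 'tilt': 5.22, 'w': 15.29}
```

Call:
play_rows:
  plan: "1 0.375 0 0.012 0 -5 0"

```text
t: 32.48
ee_pos: [520.0, -114.7, 146.0]
orientation: [1.936, 2.292, -0.173]
ft_force: [-6.4, -6.0, -2.1]
width: 15.1
```

```bash
python3 log.py E+
```

```text
{'t': 32.48, 'phi': 9.24, 'rad': 60.46, 'Ft': -4.43, 'Fr': -2.87, 'Fn': -7.29, 'M': 0.61, 'tilt': 10.22, 'w': 15.09}
```

Call:
play_rows:
  plan: "1 0.375 0 0.012 0 -5 0"

```text
t: 32.6
ee_pos: [519.4, -111.0, 145.3]
orientation: [1.89, 2.236, -0.252]
ft_force: [-4.8, -5.4, -0.9]
width: 15.1
```

```bash
python3 log.py E+
```

```text
{'t': 32.6, 'phi': 14.41, 'rad': 60.59, 'Ft': -4.19, 'Fr': -1.98, 'Fn': -5.62, 'M': 0.68, 'tilt': 15.23, 'w': 15.13}
```

Call:
play_rows:
  plan: "1 0.375 0 0.012 0 -5 0"

```text
t: 32.72
ee_pos: [518.8, -107.5, 144.4]
orientation: [1.842, 2.179, -0.328]
ft_force: [-5.9, -6.7, 0.1]
width: 14.8
```

```bash
python3 log.py E+
```

```text
{'t': 32.73, 'phi': 19.51, 'rad': 60.69, 'Ft': -5.39, 'Fr': -1.79, 'Fn': -6.96, 'M': 0.65, 'tilt': 20.23, 'w': 14.8}
```

Call:
play_rows:
  plan: "1 0.375 0 0.012 0 -5 0"

```text
t: 32.85
ee_pos: [518.2, -104.0, 143.1]
orientation: [1.793, 2.121, -0.401]
ft_force: [-5.7, -6.5, 0.2]
width: 15.2
```

```bash
python3 log.py E+
```

```text
{'t': 32.85, 'phi': 24.57, 'rad': 60.81, 'Ft': -5.06, 'Fr': -2.05, 'Fn': -6.71, 'M': 0.71, 'tilt': 25.24, 'w': 15.19}
```

Call:
play_rows:
  plan: "1 0.375 0 0.012 0 -5 0"

```text
t: 32.98
ee_pos: [517.7, -100.7, 141.5]
orientation: [1.743, 2.061, -0.471]
ft_force: [-5.7, -6.1, 1.0]
width: 14.8
```

```bash
python3 log.py E+
```

```text
{'t': 32.98, 'phi': 29.68, 'rad': 60.93, 'Ft': -4.85, 'Fr': -1.66, 'Fn': -6.62, 'M': 0.65, 'tilt': 30.24, 'w': 14.83}
```

Call:
play_rows:
  plan: "1 0.375 0 0.012 0 -5 0"

```text
t: 33.1
ee_pos: [517.2, -97.4, 139.6]
orientation: [1.692, 2.001, -0.537]
ft_force: [-5.6, -5.8, 0.8]
width: 15.2
```

```bash
python3 log.py E+
```

```text
{'t': 33.1, 'phi': 34.79, 'rad': 61.03, 'Ft': -4.41, 'Fr': -2.1, 'Fn': -6.46, 'M': 0.66, 'tilt': 35.25, 'w': 15.21}
```

Call:
play_rows:
  plan: "1 0.375 0 0.012 0 -5 0"

```text
t: 33.22
ee_pos: [516.7, -94.4, 137.4]
orientation: [1.64, 1.939, -0.6]
ft_force: [-5.1, -5.8, 1.9]
width: 15.2
```

```bash
python3 log.py E+; python3 dot.py d15
```

```text
{'t': 33.23, 'phi': 39.91, 'rad': 61.13, 'Ft': -4.9, 'Fr': -1.69, 'Fn': -6.02, 'M': 0.73, 'tilt': 40.25, 'w': 15.17}
dot phi candidates (+ toward +t): [(-44, 159, 104), (-44, 158, 106), (-39, 46, 88), (-39, 47, 92), (-39, 160, 109), (-34, 157, 117)]
```

Call:
play_rows:
  plan: "1 -0.375 0 0.024 0 5 0;1 -0.375 0 0.024 0 5 0"

```text
t: 33.52
ee_pos: [517.4, -98.9, 140.2]
orientation: [1.746, 2.069, -0.465]
ft_force: [-6.6, -0.7, -1.5]
width: 15.0
```

```bash
python3 log.py E-
```

```text
{'t': 33.52, 'phi': 31.6, 'rad': 60.72, 'Ft': 1.14, 'Fr': -1.06, 'Fn': -6.67, 'M': -0.52, 'tilt': 29.79, 'w': 14.98}
```

Call:
play_rows:
  plan: "1 -0.375 0 0.024 0 5 0"

```text
t: 33.65
ee_pos: [518.0, -102.6, 142.2]
orientation: [1.797, 2.127, -0.395]
ft_force: [-6.3, 1.3, -2.7]
width: 15.1
```

```bash
python3 log.py E-
```

```text
{'t': 33.65, 'phi': 26.0, 'rad': 60.59, 'Ft': 3.25, 'Fr': -1.45, 'Fn': -6.04, 'M': -0.58, 'tilt': 24.78, 'w': 15.1}
```

Call:
play_rows:
  plan: "1 -0.375 0 0.024 0 5 0"

```text
t: 33.78
ee_pos: [518.6, -106.2, 143.7]
orientation: [1.846, 2.185, -0.321]
ft_force: [-5.8, 1.4, -3.5]
width: 15.1
```

```bash
python3 log.py E-
```

```text
{'t': 33.77, 'phi': 20.68, 'rad': 60.51, 'Ft': 3.43, 'Fr': -2.41, 'Fn': -5.48, 'M': -0.69, 'tilt': 19.77, 'w': 15.14}
```

Call:
play_rows:
  plan: "1 -0.375 0 0.024 0 5 0"

```text
t: 33.9
ee_pos: [519.2, -109.9, 144.8]
orientation: [1.894, 2.241, -0.245]
ft_force: [-6.2, 1.8, -3.5]
width: 15.1
```

```bash
python3 log.py E-
```

```text
{'t': 33.9, 'phi': 15.48, 'rad': 60.36, 'Ft': 3.67, 'Fr': -2.67, 'Fn': -5.79, 'M': -0.72, 'tilt': 14.77, 'w': 15.08}
```

Call:
play_rows:
  plan: "1 -0.375 0 0.024 0 5 0"

```text
t: 34.02
ee_pos: [519.8, -113.5, 145.5]
orientation: [1.941, 2.297, -0.166]
ft_force: [-5.3, 2.4, -3.3]
width: 15.0
```

```bash
python3 log.py E-
```

```text
{'t': 34.02, 'phi': 10.38, 'rad': 60.24, 'Ft': 3.77, 'Fr': -2.68, 'Fn': -4.86, 'M': -0.78, 'tilt': 9.76, 'w': 15.02}
```

Call:
play_rows:
  plan: "1 -0.375 0 0.024 0 5 0"

```text
t: 34.15
ee_pos: [520.4, -117.1, 146.0]
orientation: [1.986, 2.35, -0.082]
ft_force: [-5.9, 2.7, -2.9]
width: 15.2
```

```bash
python3 log.py E-
```

```text
{'t': 34.15, 'phi': 5.24, 'rad': 60.15, 'Ft': 3.86, 'Fr': -2.51, 'Fn': -5.37, 'M': -0.7, 'tilt': 4.76, 'w': 15.24}
```

Call:
play_rows:
  plan: "1 -0.375 0 0.024 0 5 0"

```text
t: 34.28
ee_pos: [521.0, -120.8, 146.0]
orientation: [-2.025, -2.397, -0.004]
ft_force: [-4.6, 2.5, -3.0]
width: 15.0
```

```bash
python3 log.py E-
```

```text
{'t': 34.27, 'phi': 0.12, 'rad': 59.99, 'Ft': 3.22, 'Fr': -2.95, 'Fn': -4.12, 'M': -0.73, 'tilt': -0.25, 'w': 14.95}
```

Call:
play_rows:
  plan: "1 -0.375 0 0.024 0 5 0"

```text
t: 34.4
ee_pos: [521.5, -124.4, 145.7]
orientation: [-1.981, -2.345, -0.091]
ft_force: [-4.4, 4.7, -2.8]
width: 15.0
```

```bash
python3 log.py E-
```

```text
{'t': 34.4, 'phi': -5.02, 'rad': 59.88, 'Ft': 5.08, 'Fr': -3.25, 'Fn': -3.58, 'M': -0.77, 'tilt': -5.26, 'w': 14.97}
```

Call:
play_rows:
  plan: "1 -0.375 0 0.024 0 5 0"

```text
t: 34.52
ee_pos: [522.1, -128.0, 145.1]
orientation: [-1.936, -2.291, -0.173]
ft_force: [-4.4, 5.0, -3.1]
width: 15.1
```

```bash
python3 log.py E-; python3 dot.py d16;python3 fit3.py "{'A':-36,'B':17,'C':68,'E':119}"
```

```text
{'t': 34.52, 'phi': -10.13, 'rad': 59.75, 'Ft': 5.01, 'Fr': -4.06, 'Fn': -3.49, 'M': -0.79, 'tilt': -10.28, 'w': 15.07}
dot phi candidates (+ toward +t): [(-60, 110, 94), (-58, 109, 95), (-54, 111, 100), (-51, 108, 102), (-46, 112, 107), (-42, 107, 110)]
air [-0.46715723  0.0484655 ] rms 0.012782321905623317 -0.24921095932956794 0.46924605130024527
['A', 'B', 'C', 'E'] chi2 200.5 n 134 h 69.3 sd 3.8 [ 0.178  0.247  0.194  0.135  0.725  0.989  0.039 -0.011 -0.012 -0.013
  1.687  0.312  3.462 -7.912]
['A', 'B', 'C', 'E'] chi2 389.4 n 134 h 251.6 sd 3.7 [-2.500e-02  3.200e-02  1.400e-01 -5.522e+00  8.620e-01  1.000e+00
  6.300e-02  2.000e-03 -5.000e-03 -3.600e-02  2.388e+00  1.630e-01
  3.337e+00 -6.596e+00]
['A'] chi2 38.4 n 32 h 165.8 sd 12.8 [ 0.155  0.257  0.199  0.197  1.482 -1.58   0.014 -0.562]
['B'] chi2 22.3 n 40 h 83.5 sd 7.0 [ 0.17   0.252  0.195  0.187  0.654  0.144 -0.039  2.67 ]
['C'] chi2 18.4 n 30 h 80.7 sd 11.0 [ 0.19   0.23   0.19   0.02   0.486 -0.127 -0.003  0.461]
['E'] chi2 30.0 n 32 h 61.3 sd 9.3 [ 0.193  0.237  0.186  0.056  1.597  0.465 -0.014 -3.106]
['E'] chi2
[... 423 characters left out ...]
000e-02  8.0200e-01 -1.8790e+00]
['A', 'C', 'E'] chi2 151.5 n 94 h 72.2 sd 6.0 [ 0.178  0.239  0.19   0.079  0.803  0.516  0.05  -0.007 -0.026  1.619
  2.695 -6.202]
['A', 'C', 'E'] chi2 324.1 n 94 h 275.9 sd 4.9 [-0.000000e+00  0.000000e+00  1.310000e-01 -8.188505e+03  1.637000e+00
 -6.070000e-01  1.850000e-01 -2.400000e-02 -1.640000e-01  1.974000e+00
 -2.164000e+00 -3.952000e+00]
['A', 'B', 'E'] chi2 160.3 n 104 h 69.6 sd 4.1 [ 1.760e-01  2.500e-01  1.940e-01  1.560e-01  1.997e+00  8.150e-01
  3.500e-02 -1.700e-02 -7.000e-03  2.759e+00  1.809e+00 -8.977e+00]
['A', 'B', 'C'] chi2 139.9 n 102 h 82.3 sd 5.7 [ 0.151  0.262  0.197  0.182  0.181 -0.086  0.035 -0.042 -0.058  0.848
  0.671  5.526]
```

With E included, the estimates of the bottom position (slope symmetry, zero crossings, joint fits) cluster at dot φ≈105–117°. I'll regrip at mid-tilt with the dot at about 110° and sweep to and fro symmetrically around it.

Call:
play_rows:
  plan: "3.5 0 0 0 0 0 0;3.5 0 0 0 0 0 0;3.5 0 0 0 0 0 0;3.5 0 0 0 0 0 0;3.5 0.375 0 0.015 0 -5 0;3.5 0.375 0 0.015 0 -5 0;3.5 0.375 0 0.015 0 -5 0;3.5 0.375 0 0.015 0 -5 0;3.5 0.375 0 0.015 0 -5 0;3.5 0 0 0 0 0 0;3.5 0 0 0 0 0 0"

```text
t: 35.95
ee_pos: [520.0, -110.3, 144.6]
orientation: [1.892, 2.24, -0.247]
ft_force: [0.0, -0.5, -0.8]
width: 35.0
```

```bash
python3 log.py air; python3 dot.py d17
```

```text
{'t': 35.95, 'phi': 15.06, 'rad': 59.97, 'Ft': -0.24, 'Fr': -0.94, 'Fn': -0.04, 'M': -0.06, 'tilt': 14.93, 'w': 34.97}
dot phi candidates (+ toward +t): [(-51, 108, 104), (-50, 109, 106), (-48, 107, 106), (-44, 110, 112), (-40, 106, 113), (-33, 111, 122)]
```

Call:
play_rows:
  plan: "2.6 0 0 0 0 0 0;2.1 0 0 0 0 0 0;1.8 0 0 0 0 0 0;1.6 0 0 0 0 0 0;1.4 0 0 0 0 0 0;1.2 0 0 0 0 0 0;1 0 0 0 0 0 0;1 0 0 0 0 0 0"

```text
t: 37.0
ee_pos: [519.3, -110.7, 144.3]
orientation: [1.892, 2.239, -0.25]
ft_force: [-1.4, -2.4, 0.3]
width: 15.5
```

```bash
python3 log.py grip
```

```text
{'t': 37.0, 'phi': 14.94, 'rad': 59.64, 'Ft': -2.16, 'Fr': -0.23, 'Fn': -1.75, 'M': 0.43, 'tilt': 15.01, 'w': 15.53}
```

Call:
play_rows:
  plan: "1 0.375 0 0.01 0 -5 0;1 0.375 0 0.01 0 -5 0;1 0.375 0 0.01 0 -5 0;1 0.375 0 0.01 0 -5 0;1 0.375 0 0.01 0 -5 0"

```text
t: 37.62
ee_pos: [516.7, -94.5, 136.4]
orientation: [1.64, 1.94, -0.6]
ft_force: [-0.5, -13.0, -8.1]
width: 15.2
```

```bash
python3 log.py g
```

```text
{'t': 37.62, 'phi': 40.45, 'rad': 60.33, 'Ft': -4.44, 'Fr': -14.47, 'Fn': -2.59, 'M': 0.62, 'tilt': 40.23, 'w': 15.18}
```

Call:
play_rows:
  plan: "1 -0.375 0 0.024 0 5 0;1 -0.375 0 0.024 0 5 0"

```text
t: 37.88
ee_pos: [517.4, -98.7, 139.1]
orientation: [1.745, 2.07, -0.465]
ft_force: [-1.7, -3.8, -11.8]
width: 15.1
```

```bash
python3 log.py G-
```

```text
{'t': 37.88, 'phi': 32.31, 'rad': 59.88, 'Ft': 3.39, 'Fr': -11.77, 'Fn': -2.28, 'M': -0.63, 'tilt': 29.76, 'w': 15.12}
```

Call:
play_rows:
  plan: "1 -0.375 0 0.024 0 5 0"

```text
t: 38.0
ee_pos: [517.9, -102.4, 141.1]
orientation: [1.797, 2.128, -0.394]
ft_force: [-2.5, -1.4, -11.1]
width: 15.2
```

```bash
python3 log.py G-
```

```text
{'t': 38.0, 'phi': 26.65, 'rad': 59.72, 'Ft': 4.12, 'Fr': -10.35, 'Fn': -2.74, 'M': -0.86, 'tilt': 24.73, 'w': 15.24}
```

Call:
play_rows:
  plan: "1 -0.375 0 0.024 0 5 0"

```text
t: 38.12
ee_pos: [518.5, -105.9, 142.6]
orientation: [1.847, 2.185, -0.321]
ft_force: [-2.8, 0.7, -10.7]
width: 15.4
```

```bash
python3 log.py G-
```

```text
{'t': 38.12, 'phi': 21.34, 'rad': 59.62, 'Ft': 4.93, 'Fr': -9.56, 'Fn': -2.69, 'M': -0.96, 'tilt': 19.72, 'w': 15.45}
```

Call:
play_rows:
  plan: "1 -0.375 0 0.024 0 5 0"

```text
t: 38.25
ee_pos: [519.1, -109.4, 143.7]
orientation: [1.895, 2.242, -0.245]
ft_force: [-2.3, 1.7, -10.3]
width: 15.1
```

```bash
python3 log.py G-
```

```text
{'t': 38.25, 'phi': 16.2, 'rad': 59.47, 'Ft': 4.85, 'Fr': -9.31, 'Fn': -2.01, 'M': -1.0, 'tilt': 14.71, 'w': 15.06}
```

Call:
play_rows:
  plan: "1 -0.375 0 0.024 0 5 0"

```text
t: 38.38
ee_pos: [519.6, -112.9, 144.5]
orientation: [1.942, 2.297, -0.165]
ft_force: [-2.6, 3.1, -8.8]
width: 15.4
```

```bash
python3 log.py G-
```

```text
{'t': 38.38, 'phi': 11.06, 'rad': 59.36, 'Ft': 5.1, 'Fr': -7.95, 'Fn': -2.09, 'M': -1.05, 'tilt': 9.7, 'w': 15.36}
```

Call:
play_rows:
  plan: "1 -0.375 0 0.024 0 5 0"

```text
t: 38.5
ee_pos: [520.2, -116.5, 145.0]
orientation: [1.987, 2.351, -0.082]
ft_force: [-2.3, 3.1, -9.0]
width: 15.4
```

```bash
python3 log.py G-
```

```text
{'t': 38.5, 'phi': 5.96, 'rad': 59.23, 'Ft': 4.37, 'Fr': -8.6, 'Fn': -1.76, 'M': -1.05, 'tilt': 4.68, 'w': 15.36}
```

Call:
play_rows:
  plan: "1 -0.375 0 0.024 0 5 0"

```text
t: 38.62
ee_pos: [520.8, -120.0, 145.1]
orientation: [-2.025, -2.396, -0.005]
ft_force: [-2.1, 4.7, -9.1]
width: 15.6
```

```bash
python3 log.py G-
```

```text
{'t': 38.62, 'phi': 0.88, 'rad': 59.11, 'Ft': 5.14, 'Fr': -9.04, 'Fn': -1.27, 'M': -1.07, 'tilt': -0.33, 'w': 15.59}
```

Call:
play_rows:
  plan: "1 -0.375 0 0.024 0 5 0;1 -0.375 0 0.024 0 5 0"

```text
t: 38.88
ee_pos: [521.9, -127.0, 144.4]
orientation: [-1.935, -2.29, -0.175]
ft_force: [-3.2, 7.1, -8.1]
width: 15.7
```

```bash
python3 log.py G-
```

```text
{'t': 38.88, 'phi': -9.31, 'rad': 58.85, 'Ft': 6.12, 'Fr': -9.2, 'Fn': -1.97, 'M': -1.12, 'tilt': -10.38, 'w': 15.65}
```

Call:
play_rows:
  plan: "1 0.375 0 0.01 0 -5 0;1 0.375 0 0.01 0 -5 0"

```text
t: 39.12
ee_pos: [521.2, -122.3, 145.0]
orientation: [2.029, 2.397, -0.003]
ft_force: [-2.2, -2.4, -9.3]
width: 15.2
```

```bash
python3 log.py G+
```

```text
{'t': 39.12, 'phi': -1.29, 'rad': 59.05, 'Ft': -2.25, 'Fr': -9.21, 'Fn': -2.55, 'M': 0.38, 'tilt': 0.14, 'w': 15.21}
```

Call:
play_rows:
  plan: "1 0.375 0 0.01 0 -5 0"

```text
t: 39.25
ee_pos: [520.5, -118.2, 145.1]
orientation: [1.983, 2.346, -0.09]
ft_force: [-1.4, -4.2, -9.6]
width: 15.3
```

```bash
python3 log.py G+
```

```text
{'t': 39.25, 'phi': 4.4, 'rad': 59.18, 'Ft': -3.18, 'Fr': -9.86, 'Fn': -2.09, 'M': 0.59, 'tilt': 5.17, 'w': 15.31}
```

Call:
play_rows:
  plan: "1 0.375 0 0.01 0 -5 0"

```text
t: 39.38
ee_pos: [519.9, -114.4, 144.8]
orientation: [1.937, 2.293, -0.173]
ft_force: [-2.2, -6.0, -10.3]
width: 15.1
```

```bash
python3 log.py G+
```

```text
{'t': 39.38, 'phi': 9.71, 'rad': 59.3, 'Ft': -3.75, 'Fr': -11.08, 'Fn': -3.2, 'M': 0.69, 'tilt': 10.18, 'w': 15.1}
```

Call:
play_rows:
  plan: "1 0.375 0 0.01 0 -5 0"

```text
t: 39.5
ee_pos: [519.3, -110.8, 144.1]
orientation: [1.89, 2.237, -0.252]
ft_force: [-1.1, -7.3, -10.3]
width: 15.4
```

```bash
python3 log.py G+
```

```text
{'t': 39.5, 'phi': 14.88, 'rad': 59.44, 'Ft': -4.16, 'Fr': -11.8, 'Fn': -2.29, 'M': 0.69, 'tilt': 15.19, 'w': 15.36}
```

Call:
play_rows:
  plan: "1 0.375 0 0.01 0 -5 0"

```text
t: 39.62
ee_pos: [518.8, -107.4, 143.1]
orientation: [1.842, 2.18, -0.328]
ft_force: [-1.5, -8.6, -9.0]
width: 15.5
```

```bash
python3 log.py G+
```

```text
{'t': 39.62, 'phi': 20.0, 'rad': 59.57, 'Ft': -4.68, 'Fr': -11.33, 'Fn': -2.88, 'M': 0.75, 'tilt': 20.2, 'w': 15.48}
```

Call:
play_rows:
  plan: "1 0.375 0 0.01 0 -5 0"

```text
t: 39.75
ee_pos: [518.2, -104.0, 141.9]
orientation: [1.793, 2.122, -0.401]
ft_force: [-0.9, -10.2, -10.0]
width: 15.5
```

```bash
python3 log.py G+
```

```text
{'t': 39.75, 'phi': 25.07, 'rad': 59.68, 'Ft': -4.74, 'Fr': -13.24, 'Fn': -2.6, 'M': 0.78, 'tilt': 25.21, 'w': 15.52}
```

Call:
play_rows:
  plan: "1 0.375 0 0.01 0 -5 0"

```text
t: 39.88
ee_pos: [517.7, -100.8, 140.3]
orientation: [1.743, 2.062, -0.471]
ft_force: [-0.7, -11.6, -9.9]
width: 15.3
```

```bash
python3 log.py G+; python3 dot.py d18
```

```text
{'t': 39.88, 'phi': 30.14, 'rad': 59.82, 'Ft': -4.82, 'Fr': -14.3, 'Fn': -2.62, 'M': 0.81, 'tilt': 30.22, 'w': 15.32}
dot phi candidates (+ toward +t): [(-56, 124, 87), (-56, 123, 87), (-50, 122, 91), (-47, 125, 96), (-38, 121, 102), (-36, 126, 106)]
```

```bash
python3 fit3.py "{'A':-36,'B':17,'C':68,'E':119.3,'G':93.4}" | cut -c1-150; python3 - <<'E'
import fit3
O={'A':-36,'B':17,'C':68,'E':119.3,'G':93.4}
for ks in('CEG','EG','CG','BG','BEG','CE','BCEG'): fit3.go({k:O[k] for k in ks})
# crude: average over both ways of M (bias removed), per grip and tilt
import numpy as np
for g in 'ABCEG':
    f=lambda s,key:np.array(sorted([(l['tilt'],l[key]) for l in fit3.LG if l['tag']==g+s])).T
    x=np.arange(5,31,5.)
    a=(np.interp(x,*f('+','M'))+np.interp(x,*f('-','M')))/2-np.polyval(fit3.km,np.sin(np.radians(x)))
    b=(np.interp(x,*f('+','Ft'))+np.interp(x,*f('-','Ft')))/2
    r=(np.interp(x,*f('+','Fr'))+np.interp(x,*f('-','Fr')))/2
    print(g,'D',(x+O[g]).round(),'M',a.round(2),'Ft',b.round(1),'Fr',r.round(),'mean M %.3f Ft %.2f'%(a.mean(),b.mean()))
E
```

```text
air [-0.46532057  0.04980945] rms 0.013041660450298836 -0.24818885294220122 0.44517645187946436
['A', 'B', 'C', 'E', 'G'] chi2 345.0 n 160 h 64.9 sd 3.7 [ 1.8100e-01  2.6300e-01  2.0000e-01  1.8700e-01 -1.5240e+00  2.6150e+00
  3.0000e-02 -7.0000e-03 -2.0000e-03 -1.1000e-02 -2.0100e-01 -6.3100e-01
 -2.5190e+00  8.7600e-01 -6.5290e+00  1.6422e+01]
['A', 'B', 'C', 'E', 'G'] chi2 547.5 n 160 h 243.5 sd 5.3 [-5.8000e-02  1.0400e-01  1.6400e-01 -9.5300e-01 -1.0330e+00  4.5900e+00
  1.5000e-02 -2.9000e-02 -1.6000e-02  0.0000e+00 -2.1700e-01 -9.7100e-01
 -2.9590e+00  1.6910e+00 -8.4730e+00  1.7888e+01]
['A'] chi2 38.5 n 32 h 166.7 sd 12.8 [ 0.154  0.257  0.199  0.198  1.487 -1.573  0.012 -0.583]
['B'] chi2 22.4 n 40 h 83.5 sd 7.0 [ 0.17   0.253  0.196  0.188  0.65   0.137 -0.04   2.666]
['C'] chi2 18.3 n 30 h 81.1 sd 11.0 [ 0.189  0.231  0.19   0.021  0.493 -0.127 -0.005  0.44 ]
['E'] chi2 30.0 n 32 h 61.4 sd 9.3 [ 0.193  0.237  0.186  0.057  1.602  0.463 -0.016 -3.097]
['E'] chi2 214.4 n 32 h 242.8 sd 26.0 [-1.0000e-02  1.1000e-02  1.4500e-01 -1.6717e+01  1.6620e+00  1.2940e+00
 -2.8000e-0
[... 4412 characters left out ...]
.9 0.8] Fr [ 3.  3. -1. -8. -8. -9.] mean M -0.162 Ft 0.76
B D [22. 27. 32. 37. 42. 47.] M [-0.53 -0.49 -0.51 -0.46 -0.47 -0.41] Ft [2.4 2.5 2.5 2.3 2.6 2.2] Fr [-4. -3. -4. -5. -4. -3.] mean M -0.478 Ft 2.44
C D [73. 78. 83. 88. 93. 98.] M [-0.28 -0.21 -0.16 -0.11  0.    0.08] Ft [ 1.5  1.1  0.9  0.3  0.5 -0.4] Fr [ -4.  -6.  -7.  -8.  -9. -10.] mean M -0.110 Ft 0.64
E D [124. 129. 134. 139. 144. 149.] M [-0.06 -0.05  0.05  0.09  0.21  0.25] Ft [ 0.1 -0.3 -0.3 -1.  -1.  -1.9] Fr [-2. -3. -2. -2. -2. -1.] mean M 0.080 Ft -0.72
G D [ 98. 103. 108. 113. 118. 123.] M [-0.24 -0.15 -0.08  0.01  0.11  0.27] Ft [ 0.6  0.7  0.4  0.1 -0.3 -0.7] Fr [ -9. -10. -11. -10. -12. -13.] mean M -0.013 Ft 0.12
```

```bash
cat > fit4.py <<'E'
import fit3,numpy as np,sys
from scipy.optimize import least_squares
def pts(O,dr=True):
    P=[]
    for g in O:
        f=lambda s,key:np.array(sorted([(l['tilt'],l[key]) for l in fit3.LG if l['tag']==g+s])).T
        for x in np.arange(2.5,29,5.):
            m=[(np.interp(x,*f('+',k))+np.interp(x,*f('-',k)))/2 for k in('M','Ft','Fr')]
            P.append((ord(g),x,x+O[g],m[0]-np.polyval(fit3.km,np.sin(np.radians(x))),m[1]+.25,m[2]))
    return np.array(P).T
def run(O,label):
    g,x,D,M,F,Fr=pts(O); D=np.radians(D); x=np.radians(x-15)
    for name,y in(('M',-M/2.9),('F',F*.0605),('both',(-M/2.9+F*.0605)/2)):
        for tn,cols in(('plain',[]),('+k0',[np.ones_like(x)]),('+tilt',[x]),('+tilt+Fr',[x,Fr/10]),('+k0+tilt',[np.ones_like(x),x]),('+all',[np.ones_like(x),x,Fr/10])):
            X=np.stack([np.sin(D),np.cos(D)]+cols,1); c=np.linalg.lstsq(X,y,rcond=None)[0]
            print(label,name,tn,'bottom D %.0f'%(180-np.degrees(np.arctan2(c[1],c[0]))),'K %.3f'%np.hypot(c[0],c[1]),c[2:].round(3),'rms %.3f'%(y-X@c).std())
if __name__=='__main__':
    O={'A':-36,'B':17,'C':68,'E':119.3,'G':93.4,**(eval(sys.argv[1]) if len(sys.argv)>1 else {})}
    run(O,'all'); run({k:O[k] for k in O if k!='A'},'noA')
E
python3 fit4.py
```

```text
air [-0.46532057  0.04980945] rms 0.013041660450298836 -0.24818885294220122 0.44517645187946436
all M plain bottom D 120 K 0.139 [] rms 0.035
all M +k0 bottom D 123 K 0.152 [-0.011] rms 0.035
all M +tilt bottom D 121 K 0.135 [-0.162] rms 0.026
all M +tilt+Fr bottom D 129 K 0.164 [-0.12   0.043] rms 0.023
all M +k0+tilt bottom D 124 K 0.145 [-0.009 -0.161] rms 0.026
all M +all bottom D 129 K 0.166 [-0.002 -0.12   0.042] rms 0.023
all F plain bottom D 124 K 0.143 [] rms 0.025
all F +k0 bottom D 126 K 0.155 [-0.01] rms 0.024
all F +tilt bottom D 124 K 0.141 [-0.081] rms 0.021
all F +tilt+Fr bottom D 129 K 0.161 [-0.051  0.03 ] rms 0.020
all F +k0+tilt bottom D 126 K 0.152 [-0.009 -0.079] rms 0.021
all F +all bottom D 130 K 0.166 [-0.005 -0.053  0.027] rms 0.020
all both plain bottom D 122 K 0.141 [] rms 0.029
all both +k0 bottom D 124 K 0.153 [-0.011] rms 0.029
all both +tilt bottom D 123 K 0.138 [-0.122] rms 0.023
all both +tilt+Fr bottom D 129 K 0.162 [-0.085  0.036] rms 0.021
all both +k0+tilt bottom D 125 K 0.148 [-0.009 -0.12 ] rms 0.023
all both +all bottom D 129 K 0.166 [-0.004 -
[... 339 characters left out ...]
 0.015] rms 0.019
noA F plain bottom D 120 K 0.155 [] rms 0.022
noA F +k0 bottom D 95 K 0.125 [0.056] rms 0.018
noA F +tilt bottom D 121 K 0.151 [-0.07] rms 0.020
noA F +tilt+Fr bottom D 126 K 0.162 [-0.058  0.022] rms 0.019
noA F +k0+tilt bottom D 92 K 0.120 [ 0.06  -0.079] rms 0.014
noA F +all bottom D 95 K 0.121 [ 0.059 -0.075  0.005] rms 0.014
noA both plain bottom D 118 K 0.155 [] rms 0.027
noA both +k0 bottom D 90 K 0.126 [0.061] rms 0.023
noA both +tilt bottom D 119 K 0.149 [-0.109] rms 0.022
noA both +tilt+Fr bottom D 126 K 0.163 [-0.094  0.029] rms 0.021
noA both +k0+tilt bottom D 86 K 0.119 [ 0.068 -0.119] rms 0.016
noA both +all bottom D 92 K 0.120 [ 0.065 -0.113  0.01 ] rms 0.015
```

The plain, uniform-tilt and grip-offset models disagree (about 90–126°) because all my data lie on one side. There is time for a grip on the opposite side (dot about 184–234°), which settles that. Continuing around.

Call:
play_rows:
  plan: "1 0.375 0 0.03 0 -5 0;1 0.375 0 0.03 0 -5 0;2.6 0 0 0 0 0 0;2.6 0 0 0 0 0 0;2.6 0 0 0 0 0 0;2.6 -0.623 0 0.055 0 8.33 0;2.6 -0.623 0 0.055 0 8.33 0;2.6 -0.623 0 0.055 0 8.33 0;2.6 -0.623 0 0.055 0 8.33 0;2.6 -0.623 0 0.055 0 8.33 0;2.6 -0.623 0 0.055 0 8.33 0;2.6 0 0 -0.1 0 0 0;2.6 0 0 0 0 0 0"

```text
t: 41.55
ee_pos: [522.4, -129.5, 145.5]
orientation: [-1.941, -2.295, -0.168]
ft_force: [-0.6, -0.1, 0.2]
width: 26.0
```

```bash
python3 log.py air; python3 dot.py d19
```

```text
{'t': 41.55, 'phi': -11.38, 'rad': 60.43, 'Ft': 0.07, 'Fr': 0.17, 'Fn': -0.62, 'M': 0.1, 'tilt': -9.88, 'w': 26.05}
dot phi candidates (+ toward +t): [(-62, 134, 91), (-61, 135, 92), (-56, 133, 97), (-52, 136, 100), (-43, 132, 110), (-34, 137, 113)]
```

Call:
play_rows:
  plan: "2.1 0 0 0 0 0 0;1.8 0 0 0 0 0 0;1.6 0 0 0 0 0 0;1.4 0 0 0 0 0 0;1.2 0 0 0 0 0 0;1 0 0 0 0 0 0;1 0 0 0 0 0 0"

```text
t: 42.48
ee_pos: [522.3, -129.2, 145.3]
orientation: [-1.938, -2.294, -0.169]
ft_force: [-3.9, 1.8, 2.0]
width: 14.9
```

```bash
python3 log.py grip
```

```text
{'t': 42.48, 'phi': -11.16, 'rad': 60.16, 'Ft': 2.78, 'Fr': 1.47, 'Fn': -3.53, 'M': -0.46, 'tilt': -10.01, 'w': 14.89}
```

Call:
play_rows:
  plan: "1 0.375 0 0.0 0 -5 0;1 0.375 0 0.012 0 -5 0"

```text
t: 42.72
ee_pos: [521.4, -123.5, 146.4]
orientation: [2.026, 2.396, -0.005]
ft_force: [-6.7, -4.1, -3.0]
width: 15.1
```

```bash
python3 log.py H+
```

```text
{'t': 42.73, 'phi': -2.33, 'rad': 60.44, 'Ft': -3.02, 'Fr': -2.85, 'Fn': -7.25, 'M': 0.56, 'tilt': 0.27, 'w': 15.1}
```

Call:
play_rows:
  plan: "1 0.375 0 0.012 0 -5 0"

```text
t: 42.85
ee_pos: [520.8, -119.5, 146.6]
orientation: [1.981, 2.345, -0.091]
ft_force: [-6.1, -4.6, -0.9]
width: 15.0
```

```bash
python3 log.py H+
```

```text
{'t': 42.85, 'phi': 3.06, 'rad': 60.56, 'Ft': -3.53, 'Fr': -1.05, 'Fn': -6.77, 'M': 0.66, 'tilt': 5.27, 'w': 15.04}
```

Call:
play_rows:
  plan: "1 0.375 0 0.012 0 -5 0"

```text
t: 42.98
ee_pos: [520.2, -115.7, 146.3]
orientation: [1.936, 2.291, -0.174]
ft_force: [-6.9, -5.3, 0.0]
width: 14.5
```

```bash
python3 log.py H+
```

```text
{'t': 42.98, 'phi': 8.29, 'rad': 60.65, 'Ft': -4.03, 'Fr': -0.54, 'Fn': -7.65, 'M': 0.67, 'tilt': 10.27, 'w': 14.49}
```

Call:
play_rows:
  plan: "1 0.375 0 0.012 0 -5 0"

```text
t: 43.1
ee_pos: [519.6, -112.0, 145.8]
orientation: [1.889, 2.236, -0.253]
ft_force: [-6.8, -6.1, 1.3]
width: 15.1
```

```bash
python3 log.py H+
```

```text
{'t': 43.1, 'phi': 13.42, 'rad': 60.79, 'Ft': -5.02, 'Fr': 0.14, 'Fn': -7.72, 'M': 0.61, 'tilt': 15.27, 'w': 15.08}
```

Call:
play_rows:
  plan: "1 0.375 0 0.012 0 -5 0"

```text
t: 43.22
ee_pos: [519.0, -108.4, 144.9]
orientation: [1.842, 2.179, -0.329]
ft_force: [-7.5, -4.9, 3.2]
width: 14.8
```

```bash
python3 log.py H+
```

```text
{'t': 43.23, 'phi': 18.51, 'rad': 60.91, 'Ft': -4.38, 'Fr': 1.88, 'Fn': -8.23, 'M': 0.64, 'tilt': 20.28, 'w': 14.81}
```

Call:
play_rows:
  plan: "1 0.375 0 0.012 0 -5 0;1 0.375 0 0.012 0 -5 0"

```text
t: 43.48
ee_pos: [517.9, -101.4, 142.2]
orientation: [1.743, 2.06, -0.471]
ft_force: [-8.6, -2.7, 5.8]
width: 14.9
```

```bash
python3 log.py H+
```

```text
{'t': 43.48, 'phi': 28.74, 'rad': 61.09, 'Ft': -3.92, 'Fr': 4.52, 'Fn': -8.94, 'M': 0.62, 'tilt': 30.29, 'w': 14.9}
```

Call:
play_rows:
  plan: "1 0.375 0 0.012 0 -5 0;1 0.375 0 0.012 0 -5 0"

```text
t: 43.72
ee_pos: [516.8, -95.0, 138.1]
orientation: [1.64, 1.938, -0.6]
ft_force: [-8.7, -2.6, 7.4]
width: 14.8
```

```bash
python3 log.py H+; python3 dot.py d20
```

```text
{'t': 43.73, 'phi': 39.07, 'rad': 61.27, 'Ft': -5.5, 'Fr': 5.01, 'Fn': -8.99, 'M': 0.66, 'tilt': 40.29, 'w': 14.82}
dot phi candidates (+ toward +t): [(-57, -176, 90), (-56, -177, 91), (-51, -175, 96), (-46, -178, 102), (-40, -174, 109), (-38, 46, 91)]
```

Call:
play_rows:
  plan: "2.6 0 0 0 0 0 0;2.6 0 0 0 0 0 0;2.6 0 0 0 0 0 0;2.6 -0.623 0 0.055 0 8.33 0;2.6 -0.623 0 0.055 0 8.33 0;2.6 -0.623 0 0.055 0 8.33 0;2.6 -0.623 0 0.055 0 8.33 0;2.6 -0.623 0 0.055 0 8.33 0;2.6 -0.623 0 0.055 0 8.33 0;2.6 0 0 0 0 0 0;2.6 0 0 0 0 0 0"

```text
t: 45.15
ee_pos: [522.2, -129.5, 145.1]
orientation: [-1.94, -2.294, -0.166]
ft_force: [-0.4, -0.1, -0.1]
width: 26.1
```

```bash
python3 log.py air; python3 dot.py d21
```

```text
{'t': 45.15, 'phi': -11.41, 'rad': 60.04, 'Ft': -0.04, 'Fr': -0.08, 'Fn': -0.46, 'M': 0.13, 'tilt': -9.86, 'w': 26.12}
dot phi candidates (+ toward +t): [(-56, -175, 84), (-55, -174, 86), (-50, -176, 90), (-49, -173, 93), (-38, -177, 102), (-38, -172, 105)]
```

Call:
play_rows:
  plan: "2.1 0 0 0 0 0 0;1.8 0 0 0 0 0 0;1.6 0 0 0 0 0 0;1.4 0 0 0 0 0 0;1.2 0 0 0 0 0 0;1 0 0 0 0 0 0;1 0 0 0 0 0 0"

```text
t: 46.08
ee_pos: [522.3, -129.4, 145.3]
orientation: [-1.938, -2.294, -0.168]
ft_force: [-4.3, 1.3, 2.2]
width: 15.1
```

```bash
python3 log.py grip
```

```text
{'t': 46.08, 'phi': -11.28, 'rad': 60.18, 'Ft': 2.42, 'Fr': 1.79, 'Fn': -4.05, 'M': -0.19, 'tilt': -9.98, 'w': 15.07}
```

Call:
play_rows:
  plan: "1 0.375 0 0.0 0 -5 0;1 0.375 0 0.01 0 -5 0"

```text
t: 46.32
ee_pos: [521.4, -123.6, 146.4]
orientation: [2.026, 2.396, -0.005]
ft_force: [-5.3, -4.8, -1.6]
width: 14.7
```

```bash
python3 log.py I+
```

```text
{'t': 46.33, 'phi': -2.39, 'rad': 60.47, 'Ft': -3.92, 'Fr': -1.4, 'Fn': -5.99, 'M': 0.71, 'tilt': 0.28, 'w': 14.72}
```

Call:
play_rows:
  plan: "1 0.375 0 0.01 0 -5 0"

```text
t: 46.45
ee_pos: [520.8, -119.5, 146.6]
orientation: [1.981, 2.345, -0.091]
ft_force: [-5.3, -5.8, -2.7]
width: 14.9
```

```bash
python3 log.py I+
```

```text
{'t': 46.45, 'phi': 3.05, 'rad': 60.59, 'Ft': -4.65, 'Fr': -2.93, 'Fn': -6.21, 'M': 0.75, 'tilt': 5.29, 'w': 14.87}
```

Call:
play_rows:
  plan: "1 0.375 0 0.008 0 -5 0"

```text
t: 46.58
ee_pos: [520.2, -115.7, 146.4]
orientation: [1.936, 2.291, -0.174]
ft_force: [-7.1, -6.8, -1.4]
width: 15.2
```

```bash
python3 log.py I+
```

```text
{'t': 46.58, 'phi': 8.26, 'rad': 60.72, 'Ft': -5.3, 'Fr': -2.22, 'Fn': -8.15, 'M': 0.71, 'tilt': 10.29, 'w': 15.24}
```

Call:
play_rows:
  plan: "1 0.375 0 0.006 0 -5 0"

```text
t: 46.7
ee_pos: [519.6, -112.0, 145.8]
orientation: [1.889, 2.236, -0.253]
ft_force: [-6.9, -7.1, 0.2]
width: 14.9
```

```bash
python3 log.py I+
```

```text
{'t': 46.7, 'phi': 13.42, 'rad': 60.8, 'Ft': -5.75, 'Fr': -1.21, 'Fn': -7.99, 'M': 0.75, 'tilt': 15.28, 'w': 14.93}
```

Call:
play_rows:
  plan: "1 0.375 0 0.006 0 -5 0"

```text
t: 46.82
ee_pos: [519.0, -108.4, 145.0]
orientation: [1.842, 2.178, -0.329]
ft_force: [-5.9, -6.4, 0.2]
width: 15.0
```

```bash
python3 log.py I+
```

```text
{'t': 46.83, 'phi': 18.52, 'rad': 60.97, 'Ft': -5.16, 'Fr': -1.51, 'Fn': -6.92, 'M': 0.72, 'tilt': 20.29, 'w': 15.01}
```

Call:
play_rows:
  plan: "1 0.375 0 0.006 0 -5 0;1 0.375 0 0.006 0 -5 0"

```text
t: 47.08
ee_pos: [517.8, -101.4, 142.2]
orientation: [1.743, 2.06, -0.471]
ft_force: [-6.8, -4.9, 3.2]
width: 15.3
```

```bash
python3 log.py I+
```

```text
{'t': 47.08, 'phi': 28.75, 'rad': 61.16, 'Ft': -4.83, 'Fr': 0.98, 'Fn': -7.51, 'M': 0.64, 'tilt': 30.29, 'w': 15.28}
```

Call:
play_rows:
  plan: "1 0.375 0 0.006 0 -5 0;1 0.375 0 0.006 0 -5 0"

```text
t: 47.32
ee_pos: [516.8, -94.9, 138.2]
orientation: [1.64, 1.938, -0.601]
ft_force: [-6.7, -4.8, 2.6]
width: 15.2
```

```bash
python3 log.py I+
```

```text
{'t': 47.33, 'phi': 39.06, 'rad': 61.37, 'Ft': -4.39, 'Fr': -0.27, 'Fn': -7.42, 'M': 0.65, 'tilt': 40.29, 'w': 15.15}
```

Call:
play_rows:
  plan: "1 -0.375 0 0.024 0 5 0;1 -0.375 0 0.024 0 5 0"

```text
t: 47.58
ee_pos: [517.5, -99.3, 140.5]
orientation: [1.745, 2.069, -0.466]
ft_force: [-5.3, -1.5, -7.3]
width: 15.3
```

```bash
python3 log.py I-
```

```text
{'t': 47.58, 'phi': 31.18, 'rad': 60.72, 'Ft': 3.27, 'Fr': -6.5, 'Fn': -5.47, 'M': -0.68, 'tilt': 29.81, 'w': 15.31}
```

Call:
play_rows:
  plan: "1 -0.375 0 0.024 0 5 0"

```text
t: 47.7
ee_pos: [518.1, -103.2, 142.5]
orientation: [1.797, 2.127, -0.395]
ft_force: [-4.3, -1.1, -6.9]
width: 15.3
```

```bash
python3 log.py I-
```

```text
{'t': 47.7, 'phi': 25.43, 'rad': 60.6, 'Ft': 2.65, 'Fr': -6.4, 'Fn': -4.45, 'M': -0.81, 'tilt': 24.8, 'w': 15.3}
```

Call:
play_rows:
  plan: "1 -0.375 0 0.024 0 5 0"

```text
t: 47.82
ee_pos: [518.7, -106.8, 143.9]
orientation: [1.846, 2.184, -0.322]
ft_force: [-4.9, 0.0, -7.8]
width: 15.3
```

```bash
python3 log.py I-
```

```text
{'t': 47.83, 'phi': 20.08, 'rad': 60.49, 'Ft': 3.47, 'Fr': -7.06, 'Fn': -4.78, 'M': -0.82, 'tilt': 19.8, 'w': 15.25}
```

Call:
play_rows:
  plan: "1 -0.375 0 0.024 0 5 0"

```text
t: 47.95
ee_pos: [519.3, -110.5, 145.0]
orientation: [1.894, 2.241, -0.246]
ft_force: [-4.1, 1.5, -9.0]
width: 15.3
```

```bash
python3 log.py I-
```

```text
{'t': 47.95, 'phi': 14.9, 'rad': 60.36, 'Ft': 4.36, 'Fr': -8.2, 'Fn': -3.77, 'M': -0.78, 'tilt': 14.79, 'w': 15.29}
```

Call:
play_rows:
  plan: "1 -0.375 0 0.024 0 5 0"

```text
t: 48.08
ee_pos: [519.8, -114.1, 145.6]
orientation: [1.941, 2.296, -0.166]
ft_force: [-3.5, 1.7, -9.8]
width: 14.7
```

```bash
python3 log.py I-
```

```text
{'t': 48.08, 'phi': 9.77, 'rad': 60.22, 'Ft': 3.9, 'Fr': -9.26, 'Fn': -3.13, 'M': -0.83, 'tilt': 9.79, 'w': 14.74}
```

Call:
play_rows:
  plan: "1 -0.375 0 0.024 0 5 0;1 -0.375 0 0.024 0 5 0"

```text
t: 48.32
ee_pos: [521.0, -121.4, 146.0]
orientation: [-2.026, -2.397, -0.004]
ft_force: [-3.9, 3.6, -8.4]
width: 15.1
```

```bash
python3 log.py I-
```

```text
{'t': 48.33, 'phi': -0.43, 'rad': 60.01, 'Ft': 4.13, 'Fr': -8.43, 'Fn': -3.24, 'M': -0.8, 'tilt': -0.23, 'w': 15.05}
```

Call:
play_rows:
  plan: "1 -0.375 0 0.024 0 5 0;1 -0.375 0 0.024 0 5 0"

```text
t: 48.58
ee_pos: [522.2, -128.5, 145.0]
orientation: [-1.936, -2.291, -0.173]
ft_force: [-1.4, 5.8, -9.9]
width: 14.8
```

```bash
python3 log.py I-; python3 dot.py d22; python3 fit4.py "{'I':195.5}"
```

```text
{'t': 48.58, 'phi': -10.6, 'rad': 59.75, 'Ft': 4.0, 'Fr': -10.83, 'Fn': -0.39, 'M': -0.76, 'tilt': -10.25, 'w': 14.82}
dot phi candidates (+ toward +t): [(-57, -175, 82), (-54, -174, 87), (-54, -176, 86), (-46, -173, 96), (-44, -177, 96), (-34, -172, 110)]
air [-0.45861085  0.04675221] rms 0.013950088928849061 -0.203906508608816 0.4189056051123371
all M plain bottom D 121 K 0.094 [] rms 0.046
all M +k0 bottom D 104 K 0.082 [0.038] rms 0.043
all M +tilt bottom D 122 K 0.092 [-0.172] rms 0.039
all M +tilt+Fr bottom D 100 K 0.083 [-0.212 -0.057] rms 0.038
all M +k0+tilt bottom D 104 K 0.079 [ 0.038 -0.172] rms 0.035
all M +all bottom D 103 K 0.079 [ 0.035 -0.178 -0.008] rms 0.035
all F plain bottom D 125 K 0.103 [] rms 0.037
all F +k0 bottom D 112 K 0.089 [0.035] rms 0.034
all F +tilt bottom D 126 K 0.102 [-0.099] rms 0.034
all F +tilt+Fr bottom D 107 K 0.090 [-0.139 -0.057] rms 0.033
all F +k0+tilt bottom D 112 K 0.088 [ 0.035 -0.1  ] rms 0.031
all F +all bottom D 109 K 0.087 [ 0.028 -0.112 -0.018] rms 0.030
all both plain bottom D 123 K 0.099 [] rms 0.041
all both +k0 bottom D 108 K 0
[... 588 characters left out ...]
1  0.006] rms 0.017
noA F plain bottom D 126 K 0.102 [] rms 0.040
noA F +k0 bottom D 88 K 0.119 [0.069] rms 0.021
noA F +tilt bottom D 127 K 0.099 [-0.11] rms 0.037
noA F +tilt+Fr bottom D 94 K 0.104 [-0.125 -0.082] rms 0.030
noA F +k0+tilt bottom D 88 K 0.116 [ 0.068 -0.102] rms 0.014
noA F +all bottom D 87 K 0.116 [ 0.066 -0.103 -0.005] rms 0.014
noA both plain bottom D 124 K 0.098 [] rms 0.044
noA both +k0 bottom D 83 K 0.121 [0.073] rms 0.025
noA both +tilt bottom D 125 K 0.095 [-0.145] rms 0.039
noA both +tilt+Fr bottom D 90 K 0.102 [-0.161 -0.084] rms 0.033
noA both +k0+tilt bottom D 83 K 0.116 [ 0.072 -0.137] rms 0.015
noA both +all bottom D 83 K 0.116 [ 0.073 -0.137  0.001] rms 0.015
```

Key insight: force-only and moment-only averages are distorted by the pad moment changing with tilt. Only the full torque about the axle is valid. I'll refit with that alone.

```bash
cat > fit5.py <<'E'
import json,numpy as np
from scipy.optimize import least_squares
LG=[json.loads(l) for l in open('log.jsonl')]
air=np.array([(np.sin(np.radians(l['tilt'])),l['M'],l['Ft']) for l in LG if l['tag'] in('air','x')])
km=np.polyfit(air[:,0],air[:,1],1); F0=air[:,2].mean(); print('F0',F0,'+-',air[:,2].std()/len(air)**.5)
O={'A':-36,'B':17,'C':68,'E':119.3,'G':93.4,'H':144.4,'I':195.5}
def data(O,L,dy,dz,F0=F0):
    d=[];prev=None
    for l in LG:
        g=l['tag'][:-1]
        if g in O and l['tag']==prev:
            c,ph=np.radians(l['tilt']),np.radians(l['phi'])
            q=c-ph; Fa=l['Ft']*np.cos(q)-l['Fr']*np.sin(q); Fr=l['Fr']*np.cos(q)+l['Ft']*np.sin(q)
            ry=l['rad']*np.sin(ph)-dy; rz=l['rad']*np.cos(ph)-dz
            x=(ry*np.cos(c)-rz*np.sin(c))/1e3; u=(ry*np.sin(c)+rz*np.cos(c))/1e3
            d.append((ord(g),1 if l['tag'][-1]=='+' else -1,c+np.radians(O[g]),l['M']-np.polyval(km,np.sin(c))+(u+L)*(Fa-F0)-x*Fr))
        prev=l['tag']
    return np.array(d).T
def go(O,L=.18,dy=1.,dz=0.,K0=None,lab='',s0=.03):
    g,s,D,t=data(O,L,dy,dz); sg=.12
    def res(p): 
        r=(p[0]*np.sin(D)+p[1]*np.cos(D)-p[2]*s+p[3]-t)/sg
        return np.r_[r,p[3]/s0,(np.hypot(p[0],p[1])-.18)/.02 if K0 else 0]
    b=min((least_squares(res,[.18*np.cos(h),.18*np.sin(h),.24,0]) for h in np.arange(0,6.3,1)),key=lambda r:r.cost); p=b.x
    C=np.linalg.inv(b.jac.T@b.jac)[:2,:2]; K=np.hypot(p[0],p[1]); v=np.array([-p[1],p[0]])/K**2
    e=b.fun[:-2]*sg
    print(lab,'L',L,'dy',dy,'dz',dz,'bottom D %.0f sd %.0f'%((180-np.degrees(np.arctan2(p[1],p[0]))),np.degrees((v@C@v)**.5)),'K %.3f drag %.3f k0 %.3f rms %.3f n %d'%(K,p[2],p[3],e.std(),len(t)))
    return g,e
if __name__=='__main__':
    for a in [(.18,1,0),(.193,1,0),(.17,1,0),(.18,0,0),(.18,2,0),(.18,1,2),(.18,1,-2)]: go(O,*a)
    go(O,K0=1,lab='Kprior'); go(O,s0=.001,lab='k0=0'); g,e=go(O,s0=1,lab='k0 free')
    for k in O: go({j:O[j] for j in O if j!=k},lab='no '+k)
    g,s,D,t=data(O,.18,1,0)
    for k in O:
        m=g==ord(k); print(k,'D %.0f'%np.degrees(D[m].mean()),'tau+ %.3f tau- %.3f'%(t[m&(s>0)].mean(),t[m&(s<0)].mean() if (m&(s<0)).any() else np.nan))
E
python3 fit5.py
```

```text
F0 -0.203906508608816 +- 0.12092763193832545
 L 0.18 dy 1 dz 0 bottom D 121 sd 10 K 0.113 drag 0.216 k0 0.021 rms 0.117 n 96
 L 0.193 dy 1 dz 0 bottom D 121 sd 8 K 0.134 drag 0.266 k0 0.027 rms 0.122 n 96
 L 0.17 dy 1 dz 0 bottom D 122 sd 11 K 0.098 drag 0.178 k0 0.016 rms 0.113 n 96
 L 0.18 dy 0 dz 0 bottom D 123 sd 9 K 0.116 drag 0.217 k0 0.023 rms 0.117 n 96
 L 0.18 dy 2 dz 0 bottom D 119 sd 10 K 0.111 drag 0.216 k0 0.019 rms 0.116 n 96
 L 0.18 dy 1 dz 2 bottom D 122 sd 10 K 0.113 drag 0.208 k0 0.021 rms 0.117 n 96
 L 0.18 dy 1 dz -2 bottom D 120 sd 10 K 0.114 drag 0.225 k0 0.020 rms 0.116 n 96
Kprior L 0.18 dy 1.0 dz 0.0 bottom D 124 sd 7 K 0.145 drag 0.215 k0 0.013 rms 0.119 n 96
k0=0 L 0.18 dy 1.0 dz 0.0 bottom D 127 sd 8 K 0.124 drag 0.215 k0 0.000 rms 0.117 n 96
k0 free L 0.18 dy 1.0 dz 0.0 bottom D 119 sd 10 K 0.111 drag 0.217 k0 0.026 rms 0.116 n 96
no A L 0.18 dy 1.0 dz 0.0 bottom D 120 sd 14 K 0.112 drag 0.217 k0 0.022 rms 0.112 n 80
no B L 0.18 dy 1.0 dz 0.0 bottom D 121 sd 11 K 0.105 drag 0.218 k0 0.018 rms 0.121 n 78
no C L 0.18 dy 1.0 dz 0.0 bottom D 117 sd 11 K 0.108 drag 0.218 k0 0.019 rms 0.119 n 81
no E L 0.18 dy 1.0 dz 0.0 bottom D 120 sd 10 K 0.117 drag 0.208 k0 0.019 rms 0.115 n 80
no G L 0.18 dy 1.0 dz 0.0 bottom D 127 sd 10 K 0.120 drag 0.226 k0 0.023 rms 0.117 n 83
no H L 0.18 dy 1.0 dz 0.0 bottom D 121 sd 10 K 0.115 drag 0.217 k0 0.020 rms 0.116 n 90
no I L 0.18 dy 1.0 dz 0.0 bottom D 123 sd 10 K 0.120 drag 0.211 k0 0.016 rms 0.115 n 84
A D -21 tau+ -0.110 tau- 0.288
B D 34 tau+ -0.070 tau- 0.356
C D 85 tau+ -0.110 tau- 0.328
E D 134 tau+ -0.273 tau- 0.270
G D 106 tau+ -0.152 tau- 0.191
H D 165 tau+ -0.261 tau- nan
I D 211 tau+ -0.337 tau- 0.170
```

The full-torque estimate is stable at 117–127°, with an sd of about 8°. The joint torques give an independent check that avoids the wrist sensor: by virtual work, the axle torque is Δjoint_torque · dq/dφ, using the in-air readings as the baseline.

```bash
cat > fit6.py <<'E'
import json,numpy as np
from scipy.optimize import least_squares
LG=[json.loads(l) for l in open('log.jsonl')]
O={'A':-36,'B':17,'C':68,'E':119.3,'G':93.4,'H':144.4,'I':195.5}
A=[l for l in LG if l['tag']=='air']; ta=np.radians([l['tilt'] for l in A]); ja=np.array([l['jt'] for l in A])
S=[l for l in LG if l['tag'][:-1] in O or l['tag']=='air']; ts=np.radians([l['tilt'] for l in S]); qs=np.array([l['q'] for l in S])
pj=np.polyfit(ta,ja,2); pq=np.polyfit(ts,qs,4)
val=lambda p,x:np.stack([np.polyval(p[:,i],x) for i in range(6)],-1)
print('air jt resid',(ja-val(pj,ta)).std(0).round(3)); dq=np.stack([np.polyder(pq[:,i]) for i in range(6)],1)
print('dq/dtilt at 15deg',val(dq,np.array([.26])).round(3))
def data(O,sel=range(6)):
    d=[];prev=None
    for l in LG:
        g=l['tag'][:-1]
        if g in O and l['tag']==prev:
            c=np.radians(l['tilt']); J=(np.array(l['jt'])-val(pj,np.array([c]))[0])*val(dq,np.array([c]))[0]
            d.append((ord(g),1 if l['tag'][-1]=='+' else -1,c+np.radians(O[g]),-J[list(sel)].sum(),c-.26))
        prev=l['tag']
    return np.array(d).T
def go(O,lab,extra=0):
    g,s,D,t,x=data(O)
    X=np.stack([np.sin(D),np.cos(D),-s]+[np.ones_like(s),x][:extra],1); c=np.linalg.lstsq(X,t,rcond=None)[0]; e=t-X@c; C=np.linalg.inv(X.T@X)*e.var(); K=np.hypot(*c[:2]); v=np.array([-c[1],c[0]])/K**2
    print(lab,extra,'bottom D %.0f sd %.0f K %.3f drag %.3f'%(180-np.degrees(np.arctan2(c[1],c[0])),np.degrees((v@C[:2,:2]@v)**.5),K,c[2]),c[3:].round(3),'rms %.3f'%e.std())
for ex in(0,1,2): go(O,'all',ex)
for k in O: go({j:O[j] for j in O if j!=k},'no '+k,1)
g,s,D,t,x=data(O)
for k in O:
    m=g==ord(k); print(k,'D %.0f'%np.degrees(D[m].mean()),'tau+',t[m&(s>0)].round(2),'tau-',t[m&(s<0)].round(2))
E
python3 fit6.py
```

```text
air jt resid [0.439 0.159 0.221 0.023 0.009 0.016]
dq/dtilt at 15deg [[ 0.71   0.045  0.232 -1.421 -0.089  1.705]]
all 0 bottom D 65 sd 27 K 0.254 drag -6.221 [] rms 0.813
all 1 bottom D 111 sd 30 K 0.264 drag -6.233 [-0.247] rms 0.805
all 2 bottom D 117 sd 24 K 0.221 drag -6.577 [-0.241 -2.927] rms 0.557
no A 1 bottom D 103 sd 32 K 0.344 drag -6.242 [-0.201] rms 0.774
no B 1 bottom D 125 sd 28 K 0.262 drag -6.242 [-0.277] rms 0.778
no C 1 bottom D 122 sd 31 K 0.268 drag -6.225 [-0.238] rms 0.827
no E 1 bottom D 97 sd 35 K 0.242 drag -6.254 [-0.243] rms 0.809
no G 1 bottom D 106 sd 37 K 0.239 drag -6.212 [-0.248] rms 0.816
no H 1 bottom D 108 sd 31 K 0.263 drag -6.231 [-0.245] rms 0.817
no I 1 bottom D 104 sd 37 K 0.278 drag -6.237 [-0.243] rms 0.802
A D -21 tau+ [5.83 6.31 6.65 6.73 6.52 6.08 5.53 4.96] tau- [-7.05 -7.18 -8.4  -6.83 -6.26 -5.7  -5.15 -4.64]
B D 34 tau+ [5.83 6.35 6.69 6.76 7.97 6.2  5.54 4.97 6.76 4.95] tau- [-7.11 -7.15 -7.02 -6.68 -6.19 -5.62 -5.04 -4.45]
C D 85 tau+ [5.77 6.27 6.59 6.65 6.43 5.97 5.41 4.82] tau- [-7.23 -7.27 -7.12 -6.77 -6.26 -5.68 -5.08]
E D 134 tau+ [5.63 6.12 6.44 6.5  6.28 5.84 5.29 4.72] tau- [-7.34 -7.41 -7.27 -6.92 -6.41 -5.82 -5.23 -4.64]
G D 106 tau+ [5.79 6.21 6.52 6.58 6.36 5.91] tau- [-7.35 -7.36 -7.22 -6.86 -6.36 -5.78 -4.53]
H D 165 tau+ [5.56 6.06 6.38 6.44 5.77 4.68] tau- []
I D 211 tau+ [5.5  6.   6.34 6.41 5.77 4.68] tau- [-7.48 -7.51 -7.38 -7.04 -5.98 -4.8 ]
```

Joint torques are extremely repeatable at a given tilt and direction. Differencing between grips, with a free baseline for each direction and tilt bin, should give the imbalance cleanly.

```bash
cat > fit7.py <<'E'
import json,numpy as np
import io,contextlib
with contextlib.redirect_stdout(io.StringIO()): import fit6 as f
from scipy.optimize import least_squares
def run(O,lab,sel=range(6),dirs=(1,-1),fr=False,pr=False):
    g,s,D,t,x=f.data(O,sel); tilt=np.degrees(x+.26)
    b=np.round(tilt/5).astype(int)+100*(s>0); k=np.isin(s,dirs); g,s,D,t,b,tilt=(a[k] for a in(g,s,D,t,b,tilt))
    ub=np.unique(b); Bm=(b[:,None]==ub).astype(float); keep=np.ones(len(t),bool)
    for _ in range(4):
        X=np.c_[np.sin(D),np.cos(D),Bm]; c=np.linalg.lstsq(X[keep],t[keep],rcond=None)[0]; e=t-X@c
        sd=1.48*np.median(abs(e[keep]))+1e-4; keep=abs(e)<max(4*sd,.03)
    C=np.linalg.pinv(X[keep].T@X[keep])*e[keep].var()*1.5; K=np.hypot(*c[:2]); v=np.array([-c[1],c[0]])/K**2
    print(lab,'bottom D %.1f sd %.1f K %.3f rms %.4f n %d/%d'%(180-np.degrees(np.arctan2(c[1],c[0])),np.degrees((v@C[:2,:2]@v)**.5),K,e[keep].std(),keep.sum(),len(t)))
    if pr:
        for q in O: print(q,[(int(a),round(float(z),3)) for a,z,m in zip(tilt*1,e,g==ord(q)) if m])
O=f.O
run(O,'all',pr=True); run(O,'+',dirs=(1,)); run(O,'-',dirs=(-1,))
for k in O: run({j:O[j] for j in O if j!=k},'no '+k)
E
python3 fit7.py
```

```text
all bottom D 110.8 sd 0.9 K 0.174 rms 0.0113 n 78/96
A [(24, 0.075), (19, 0.015), (14, -8.528), (9, -0.083), (4, 0.002), (0, 0.01), (-5, -0.012), (-10, -0.08), (5, 0.05), (10, 0.009), (15, 0.006), (20, 0.005), (25, 6.372), (30, -0.011), (35, -0.02), (40, -0.027)]
B [(5, -0.01), (10, -0.004), (15, 0.005), (20, 0.001), (25, 7.81), (30, 0.106), (35, 0.003), (40, 0.007), (24, 0.008), (19, 0.012), (14, -7.189), (9, 0.014), (4, 0.011), (0, 0.007), (-5, 0.007), (-10, 0.008), (20, 0.004), (40, -0.011)]
C [(5, -0.002), (10, -0.007), (15, -0.003), (20, -0.0), (25, 6.372), (30, -0.0), (35, -0.001), (40, -0.012), (24, -0.003), (19, -0.003), (14, -7.206), (9, 0.0), (4, 0.003), (0, 0.004), (-5, 0.008)]
E [(5, 0.003), (10, -0.002), (15, -0.0), (20, 0.001), (25, 6.379), (30, 0.012), (35, 0.019), (40, 0.024), (24, 0.029), (19, 0.008), (14, -7.204), (9, 0.002), (4, 0.007), (0, 0.005), (-5, -0.003), (-10, -0.018)]
G [(24, -0.052), (19, -0.024), (14, -7.223), (9, -0.02), (4, -0.023), (0, -0.027), (-10, 0.012), (5, 0.085), (10, 0.008), (15, -0.004), (20, -0.002), (25, 6.379), (30, 0.013)]
H [(5, 0.004), (10, -0.002), (15, -0.001), (20, -0.004), (30, -0.006), (40, 0.019)]
I [(5, 0.005), (10, -0.002), (15, -0.003), (20, -0.005), (30, -0.008), (40, 0.0), (24, -0.034), (19, -0.007), (14, -7.203), (9, 0.004), (0, 0.001), (-10, -0.002)]
+ bottom D 111.6 sd 1.0 K 0.170 rms 0.0088 n 44/52
- bottom D 108.8 sd 1.2 K 0.182 rms 0.0117 n 39/44
no A bottom D 109.3 sd 1.1 K 0.177 rms 0.0105 n 73/80
no B bottom D 110.4 sd 1.0 K 0.173 rms 0.0124 n 68/78
no C bottom D 110.3 sd 1.1 K 0.175 rms 0.0132 n 66/81
no E bottom D 109.3 sd 1.0 K 0.178 rms 0.0120 n 66/80
no G bottom D 110.9 sd 0.8 K 0.173 rms 0.0087 n 68/83
no H bottom D 110.2 sd 1.0 K 0.175 rms 0.0125 n 73/90
no I bottom D 108.0 sd 1.2 K 0.169 rms 0.0116 n 72/84
```

This is a clean result: the heavy side is straight down when the dot is at φ≈110.5° (K=0.174, inside the stated range; all leave-one-out fits fall within 108–111°). Now I'll turn back by about 75° in two grips.

Call:
play_rows:
  plan: "2.6 0 0 0 0 0 0;2.6 0 0 0 0 0 0;2.6 0 0 0 0 0 0;2.6 0.623 0 0.045 0 -8.33 0;2.6 0.623 0 0.045 0 -8.33 0;2.6 0.623 0 0.045 0 -8.33 0;2.6 0.623 0 0.045 0 -8.33 0;2.6 0.623 0 0.045 0 -8.33 0;2.6 0.623 0 0.045 0 -8.33 0;2.6 0 0 0 0 0 0;2.1 0 0 0 0 0 0;1.8 0 0 0 0 0 0;1.6 0 0 0 0 0 0;1.4 0 0 0 0 0 0;1.2 0 0 0 0 0 0;1 0 0 0 0 0 0;1 0 0 0 0 0 0"

```text
t: 50.75
ee_pos: [516.8, -95.2, 136.5]
orientation: [1.641, 1.942, -0.599]
ft_force: [-0.8, -4.5, 3.7]
width: 15.4
```

Call:
play_rows:
  plan: "1 -0.375 0 0.026 0 5 0;1 -0.375 0 0.026 0 5 0;1 -0.375 0 0.026 0 5 0;1 -0.375 0 0.026 0 5 0;1 -0.375 0 0.026 0 5 0;1 -0.375 0 0.026 0 5 0;1 -0.375 0 0.026 0 5 0;1 -0.375 0 0.026 0 5 0;1 -0.375 0 0.026 0 5 0;1 -0.375 0 0.026 0 5 0;2.6 0 0 0 0 0 0;2.6 0 0 0 0 0 0;2.6 0 0 0 0 0 0;2.6 0.623 0 0.045 0 -8.33 0;2.6 0.623 0 0.045 0 -8.33 0;2.6 0.623 0 0.045 0 -8.33 0;2.6 0.373 0 0.016 0 -5 0;2.6 0 0 0 0 0 0"

```text
t: 53.0
ee_pos: [519.0, -105.5, 142.8]
orientation: [1.839, 2.187, -0.324]
ft_force: [0.1, -0.8, -0.5]
width: 25.9
```

```bash
python3 log.py x; python3 dot.py d23
```

```text
{'t': 53.0, 'phi': 21.64, 'rad': 59.83, 'Ft': -0.56, 'Fr': -0.81, 'Fn': -0.06, 'M': -0.12, 'tilt': 19.99, 'w': 25.93}
dot phi candidates (+ toward +t): [(-43, 133, 96), (-42, 132, 96), (-41, 134, 99), (-36, 131, 101), (-32, 135, 108), (-28, 130, 109)]
```

Call:
play_rows:
  plan: "2.1 0 0 0 0 0 0;1.8 0 0 0 0 0 0;1.6 0 0 0 0 0 0;1.4 0 0 0 0 0 0;1.2 0 0 0 0 0 0;1 0 0 0 0 0 0;1 0 0 0 0 0 0"

```text
t: 53.92
ee_pos: [518.9, -108.2, 142.8]
orientation: [1.844, 2.182, -0.326]
ft_force: [-1.4, -4.8, 0.3]
width: 15.8
```

Call:
play_rows:
  plan: "1 -0.375 0 0.026 0 5 0;1 -0.375 0 0.026 0 5 0;1 -0.375 0 0.026 0 5 0;1 -0.375 0 0.026 0 5 0;1 -0.188 0 0.012 0 2.5 0;1 0 0 0 0 0 0;1 0 0 0 0 0 0;1 0 0 0 0 0 0"

```text
t: 54.92
ee_pos: [521.4, -124.0, 144.4]
orientation: [-2.005, -2.375, -0.042]
ft_force: [0.0, -2.2, -9.2]
width: 15.1
```

```bash
python3 log.py end; python3 dot.py d24
```

```text
{'t': 54.92, 'phi': -3.77, 'rad': 58.5, 'Ft': -2.82, 'Fr': -9.06, 'Fn': -0.35, 'M': 0.6, 'tilt': -2.46, 'w': 15.11}
dot phi candidates (+ toward +t): [(-60, 110, 98), (-57, 111, 101), (-56, 109, 102), (-52, 112, 106), (-46, 108, 111), (-40, 113, 118)]
```

View pics/d24.png

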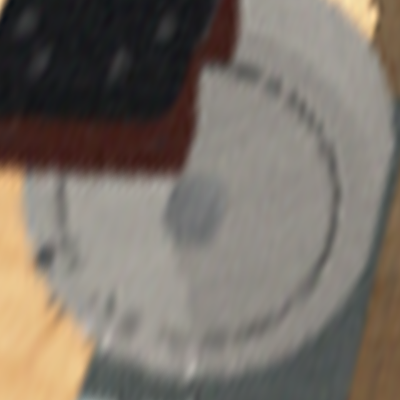

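The dot sits at (45,255) in the view, which is φ≈110°, as intended. The grip holds at 15.1 mm. One settling call, then I'll hand in.

Call:
play_rows:
  plan: "1 0 0 0 0 0 0;1 0 0 0 0 0 0;1 0 0 0 0 0 0;1 0 0 0 0 0 0"

```text
t: 55.48
ee_pos: [521.4, -124.0, 144.4]
orientation: [-2.005, -2.373, -0.043]
ft_force: [0.5, -0.1, -16.1]
width: 15.6
```

```bash
python3 log.py end; python3 -c "
from workcell import *
import numpy as np
print(abs(np.array(get_obs()['qvel'])).max()); print(close_job())"
```

```text
{'t': 55.48, 'phi': -3.76, 'rad': 58.55, 'Ft': -1.29, 'Fr': -16.06, 'Fn': 0.51, 'M': 0.17, 'tilt': -2.54, 'w': 15.6}
0.0009615932649710846
the job is handed in; nothing more can be done
None
```

I turned the middle-sized rotor to and fro in seven grips, found its heavy side, and handed the job in at about 55.5 s with that side down and still gripped. No verdict was reported.

**Where the heavy side is:** it points straight down when the index dot is about 110° from the top, toward the hub's +y. This comes from the joint torques compared between grips. The imbalance came out at 0.174 N m, inside the stated range, and leaving out any one grip moved the answer only between 108° and 111°.

**Last checks:**
- The dot was at about 110°.
- The arm was at rest, with joint speeds below 0.001 rad/s.
- The finger opening was 15.1–15.6 mm on the 16 mm disc.

**What disagreed or went wrong:**
- **Noisier estimates:** the wrist-sensor-only estimates scattered. The full-torque one gave about 121° ± 10°, still within the 17° tolerance of where I stopped, but several force-only and moment-only fits were well off (about 79° to 130°). I trusted the joint-torque result because it was far more repeatable.
- **Missed grip:** one closing missed, and the fingers closed to 0.4 mm, apparently inside the disc. I backed out at low force, and the disc and dot were where they had been.
- **Force after the last hold:** a radial force on the tool grew from 9 to 16 N between the last two readings.
- **Grip force:** I did not measure it directly. I inferred that it exceeds 2 N from the opening and from the grip turning the disc.
- **Other rotors and loose items:** I did not re-measure them at the end. I saw no unexpected contact forces on the way.

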